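# Refit and cap the binnacle bowls

### The arm

A 6-joint arm with a two-finger parallel gripper is mounted at the origin on the work surface. World frame = base frame: x ahead of the robot, y to its left, z up, the work surface at z = 0. Lengths are in m, angles in rad, forces in N, time in s.
With the tool pointing down it reaches from about 0.225 to 0.875 m from the base axis. Payload 3.4 kg.
Tool frame: the origin (TCP) lies where the fingers leave the gripper's body, on its centre line; the fingertips stand 73 mm ahead of it and the grasp point (between the pads) lies 54 mm ahead of it (manip.pinch_z is the distance from the TCP to the grasp point, in m); z points along the fingers, y is the line along which they close (so a half turn about z gives the same grasp; the last joint's range is limited). The gripper opens to 85 mm and grips with 20 to 120 N. Pads are 22 mm wide; open, the fingers measure 114 mm over their backs; the gripper's body (76 mm by 85 mm) begins 54 mm behind the grasp point. The pads swing forward as they close: fully open they stand 13 mm farther back than shut.
Start: joints at [1.163, 0.276, 1.505, -0, 1.361, -0.121], TCP at [0.163, 0.552, 0.304] pointing down, gripper open.
Joint ranges: [-2.89, 2.89], [-0.75, 2.08], [0.22, 2.7], [-1.18, 4.32], [0.11, 2.71], [-2.7, 2.7]. Speed limits (rad/s): [2.57, 2.57, 3.14, 3.14, 3.14, 3.14].

### API

Orientations are given as a unit quaternion [w, x, y, z].
In Python, from rig import readout, imaging, manip gives the robot as it stands. The module is installed in compiled form; this text tells all that it offers.
- The arm moves only by the tool servo_tool, never from a script. Its argument "moves" is a list of rows, each an object with "dp": the shift along the tool's x, y, z in units of 0.2 m (1.0 is 0.2 m), a list of three; "delta_rot": the turn, a rotation vector about the tool's x, y, z in units of 0.1 rad (1.0 is 0.1 rad), a list of three; "fingers": the opening, from 0 (shut) to 1 (fully open). In form: [{"dp": [dx, dy, dz], "delta_rot": [wx, wy, wz], "fingers": fingers}, ...]. A call has 1 to 5 rows; each row shifts and turns the commanded pose from where the row before left it, along the tool's axes as they then stand; what a row does not reach is not made up. A row lasts 1/10 s, in which the tool goes at most 50 mm and 8.59 degrees, less where a joint would pass 70% of its speed; a pose out of reach is approached as far as the arm can. A call with a number of a shift or a turn outside -1 to 1 is refused whole. A call with a gripper value outside its range is refused whole. The fingers move at their own pace and stop on an object; "force" is the grip in N (left out, the last holds). Time passes only in rows, so rows that do not move let the fingers close. It gives the time, the measured TCP pose, the force, the opening and the grip force at its end, in the units of the state.
- readout.get_state(): the state, without advancing time (a new reading comes with each control period).
- imaging.get_image(name): name is "side" or "top" or "wrist"; returns (picture, depth): 384x512x3 uint8, red, green, blue; 384x512 float32, m along the optical axis (not along the pixel's ray), 0 where there is no reading.
- imaging.calibration(name): a dict with "intrinsics" (3x3 intrinsics, pixels), "dist" ([k1, k2, p1, p2, k3] as OpenCV has them; the pictures are not rectified), "R" (3x3) and "t" (3): a world point X has camera coordinates R X + t; the wrist camera has in their place "hand_eye" (4x4, takes a point from camera to tool coordinates, whose origin is the TCP and whose axes are the flange's). Camera axes: x right, y down, z forward; pixel columns grow to the right and rows downward; lengths in m; the calibration is good to about 2 mm. A picture is of the moment at which its call begins: read the wrist's pose just before it. calibration takes no time and is no camera call.
- manip.sign_off(): hands the job in; it is judged then, once.
The state is a dict: "clock": time; "qpos": joint angles; "qd": joint speeds; "effort": joint torques, N m; "position": TCP position; "ee_rot": TCP orientation; "contact_force": force on the tool from outside, world axes, zero at the start; "moment": the same for the moment, N m; "width": finger opening in m; "gripper_force": force on a finger pad.
Only numpy, scipy, OpenCV 4.12 (cv2) and the standard library are available. Lean on these libraries where they do the work, as an engineer would, in place of code of your own. Each camera call takes 0.05 s, during which the arm holds its last target. There are 200 camera calls.

### The job

Get every bronze binnacle bowl on the bench ready to go aboard: take the old yellowed capsule out of its bowl and leave it dome up in an empty pocket of the tray, set a new capsule from the tray dome up and fully home in the seat of each bowl, then lift the green enamel caps off their pegs and put one over each fitted bowl, level and right down on the bowl's shoulder. There are two or three bowls, one may get knocked aside while you work, and they all stay standing on the bench. Leave the copper bearing ring, the steel corrector bar and the grease tin where they are.

Things in the scene. Friction and masses are not known exactly. Their poses are not given: they have to be found in the camera images.
- bowl1: A loose bronze binnacle bowl, 0.9 kg, standing on the bench (always present, the one with the old capsule in it). Stepped: foot 98 mm across, 30 mm high, its top the flat shoulder; then a neck 74 mm across up to the rim at 58 mm; in the rim a round seat 60 mm across, 20 mm deep (floor 38 mm above the origin). Origin: centre of the underside, z up. Stays on the bench, not lifted.
- bowl2: A bronze binnacle bowl, same as bowl1 (None if absent).
- bowl3: A bronze binnacle bowl, same as bowl1 (None if absent).
- capsule1: A new compass capsule, 0.12 kg: black cylinder 56 mm across, straight to 40 mm high, then a low clear dome to 47 mm over a white card with a red pointer. Origin: centre of the flat underside, z up through the dome. Fits a bowl's seat with 2 mm to spare all round, standing 27 mm proud of the rim. Any suits any bowl; one left over stays. Starts in a tray pocket, dome up. Three of four are present.
- capsule2: A new compass capsule, same as capsule1 (None if absent).
- capsule3: A new compass capsule, same as capsule1 (None if absent).
- capsule4: A new compass capsule, same as capsule1 (None if absent).
- cap1: A green enamel cap, 0.22 kg: round hood open below, 88 mm outside, 82 mm inside, 65 mm high (60 mm inside), brass strap handle on top. Origin: centre of the open lower rim, z up. Any cap suits any bowl: it goes round the neck with 4 mm to spare and its rim rests on the shoulder, origin 30 mm above the bowl's. Starts hanging by its handle on a pair of pegs.
- cap1_bar (a point): Centre of cap1's handle bar, on the cap's axis 112 mm above its origin. The brass bar is 10 x 10 mm in section, 84 mm long along the cap's y axis, fixed to the hood by a leg 8 mm wide at y = -38 and +38 mm; 42 mm of clear space between the bar's underside and the hood. The other caps are the same.
- cap2: A green enamel cap, same as cap1.
- cap3: A green enamel cap, same as cap1.
- rack: Fixed wooden peg rack: foot plank 110 x 440 mm, 22 mm high, two posts, and a rail 440 mm long along the rack's y, its top 265 mm above the bench, its front face at the rack's x = 0. Origin: centre of the plank's underside. Three pairs of level brass pegs point to the rack's -x; the caps hang on them, turned as the rack is.
- pegs1 (a point): Where a cap's bar rests, midway between the two pegs of pair 1 (rack x -75, y -125 mm), on the pegs' top level 249 mm up. Pegs are 8 mm thick, 48 mm apart (40 mm free between), level from the rail to x = -88 mm, then turned up to a tip at x = -100 mm. The bar must rise 14 mm to pass the tips; the hood meets the pegs after 34 mm; drawn 80 mm to the rack's -x it is clear to go up.
- pegs2 (a point): The same for pair 2 (rack y 0 mm).
- pegs3 (a point): The same for pair 3 (rack y 125 mm).
- tray: Fixed wooden pocket tray, 200 x 200 x 20 mm, with four round pockets 60 mm across and 14 mm deep (pocket floor 6 mm above the bench) at x, y = +-50 mm. Origin: centre of the underside.
- old_capsule: The old compass capsule, same shape and size as capsule1 but with a yellowed amber dome and card. It starts seated in bowl1, dome up. Fits a tray pocket with 2 mm to spare all round, its underside then 6 mm above the bench.
- tray_hole0 (a point): Centre of the mouth of tray pocket 0, at tray x, y = -50, -50 mm, 20 mm above the bench; the pocket is 60 mm across and 14 mm deep. One of the four is empty at the start.
- tray_hole1 (a point): Centre of the mouth of tray pocket 1, at tray x, y = -50, 50 mm, 20 mm above the bench; the pocket is 60 mm across and 14 mm deep. One of the four is empty at the start.
- tray_hole2 (a point): Centre of the mouth of tray pocket 2, at tray x, y = 50, -50 mm, 20 mm above the bench; the pocket is 60 mm across and 14 mm deep. One of the four is empty at the start.
- tray_hole3 (a point): Centre of the mouth of tray pocket 3, at tray x, y = 50, 50 mm, 20 mm above the bench; the pocket is 60 mm across and 14 mm deep. One of the four is empty at the start.
- bearing_ring: Copper bearing ring lying flat, 110 mm outside, 88 mm inside, 10 mm high; a bystander. Origin: centre of the underside.
- corrector_bar: Steel corrector bar, 150 x 16 x 16 mm, lying along its x axis; a bystander. Origin: centre of the underside.
- grease_tin: Blue grease tin, 60 mm across and 55 mm high; a bystander. Origin: centre of the underside.
Things that resemble listed ones, but are neither listed nor needed, are in the scene too. Leave any purple or turquoise look-alike of the capsule1 alone.

How it is judged:
At the end, for the whole second after the job is handed in: The old capsule is in a tray pocket and each bowl, upright and still, has a new capsule in its seat (each within 3 mm of the floor, 6 mm of centre, level within 0.06 rad) and a cap over it (rim within 3 mm above or below the shoulder, 8 mm of centre, level within 0.06 rad) ((horizontal distance between old_capsule and tray_hole0 below 0.006 m or horizontal distance between old_capsule and tray_hole1 below 0.006 m or horizontal distance between old_capsule and tray_hole2 below 0.006 m or horizontal distance between old_capsule and tray_hole3 below 0.006 m) and z of old_capsule in the frame of tray between 0.003 and 0.009 m and angle between each of old_capsule, bowl1, bowl2, bowl3's own z axis and vertical below 0.06 rad and ((z of capsule1 in the frame of bowl1 between 0.035 and 0.041 m and horizontal distance between capsule1 and bowl1 below 0.006 m and angle between capsule1's own z axis and vertical below 0.06 rad) or (z of capsule2 in the frame of bowl1 between 0.035 and 0.041 m and horizontal distance between capsule2 and bowl1 below 0.006 m and angle between capsule2's own z axis and vertical below 0.06 rad) or (z of capsule3 in the frame of bowl1 between 0.035 and 0.041 m and horizontal distance between capsule3 and bowl1 below 0.006 m and angle between capsule3's own z axis and vertical below 0.06 rad) or (z of capsule4 in the frame of bowl1 between 0.035 and 0.041 m and horizontal distance between capsule4 and bowl1 below 0.006 m and angle between capsule4's own z axis and vertical below 0.06 rad)) and ((z of cap1 in the frame of bowl1 between 0.027 and 0.033 m and horizontal distance between cap1 and bowl1 below 0.008 m and angle between cap1's own z axis and vertical below 0.06 rad) or (z of cap2 in the frame of bowl1 between 0.027 and 0.033 m and horizontal distance between cap2 and bowl1 below 0.008 m and angle between cap2's own z axis and vertical below 0.06 rad) or (z of cap3 in the frame of bowl1 between 0.027 and 0.033 m and horizontal distance between cap3 and bowl1 below 0.008 m and angle between cap3's own z axis and vertical below 0.06 rad)) and linear speed of each of bowl1, bowl2, bowl3 below 0.02 m/s and ((z of capsule1 in the frame of bowl2 between 0.035 and 0.041 m and horizontal distance between capsule1 and bowl2 below 0.006 m and angle between capsule1's own z axis and vertical below 0.06 rad) or (z of capsule2 in the frame of bowl2 between 0.035 and 0.041 m and horizontal distance between capsule2 and bowl2 below 0.006 m and angle between capsule2's own z axis and vertical below 0.06 rad) or (z of capsule3 in the frame of bowl2 between 0.035 and 0.041 m and horizontal distance between capsule3 and bowl2 below 0.006 m and angle between capsule3's own z axis and vertical below 0.06 rad) or (z of capsule4 in the frame of bowl2 between 0.035 and 0.041 m and horizontal distance between capsule4 and bowl2 below 0.006 m and angle between capsule4's own z axis and vertical below 0.06 rad)) and ((z of cap1 in the frame of bowl2 between 0.027 and 0.033 m and horizontal distance between cap1 and bowl2 below 0.008 m and angle between cap1's own z axis and vertical below 0.06 rad) or (z of cap2 in the frame of bowl2 between 0.027 and 0.033 m and horizontal distance between cap2 and bowl2 below 0.008 m and angle between cap2's own z axis and vertical below 0.06 rad) or (z of cap3 in the frame of bowl2 between 0.027 and 0.033 m and horizontal distance between cap3 and bowl2 below 0.008 m and angle between cap3's own z axis and vertical below 0.06 rad)) and ((z of capsule1 in the frame of bowl3 between 0.035 and 0.041 m and horizontal distance between capsule1 and bowl3 below 0.006 m and angle between capsule1's own z axis and vertical below 0.06 rad) or (z of capsule2 in the frame of bowl3 between 0.035 and 0.041 m and horizontal distance between capsule2 and bowl3 below 0.006 m and angle between capsule2's own z axis and vertical below 0.06 rad) or (z of capsule3 in the frame of bowl3 between 0.035 and 0.041 m and horizontal distance between capsule3 and bowl3 below 0.006 m and angle between capsule3's own z axis and vertical below 0.06 rad) or (z of capsule4 in the frame of bowl3 between 0.035 and 0.041 m and horizontal distance between capsule4 and bowl3 below 0.006 m and angle between capsule4's own z axis and vertical below 0.06 rad)) and ((z of cap1 in the frame of bowl3 between 0.027 and 0.033 m and horizontal distance between cap1 and bowl3 below 0.008 m and angle between cap1's own z axis and vertical below 0.06 rad) or (z of cap2 in the frame of bowl3 between 0.027 and 0.033 m and horizontal distance between cap2 and bowl3 below 0.008 m and angle between cap2's own z axis and vertical below 0.06 rad) or (z of cap3 in the frame of bowl3 between 0.027 and 0.033 m and horizontal distance between cap3 and bowl3 below 0.008 m and angle between cap3's own z axis and vertical below 0.06 rad))); the robot touches nothing.
It fails at once if the copper bearing ring is moved by more than 30 mm (distance of bearing_ring from where it was at the start of the episode above 0.03 m).
It fails at once if the steel corrector bar is moved by more than 30 mm (distance of corrector_bar from where it was at the start of the episode above 0.03 m).
It fails at once if the blue grease tin is moved by more than 30 mm (distance of grease_tin from where it was at the start of the episode above 0.03 m).
Of bowl2, bowl3 only 1 to 2 are there at a start; the rules pass over those that are not, and their reading is None.
Of capsule1, capsule2, capsule3, capsule4 only 3 to 3 are there at a start; the rules pass over those that are not, and their reading is None.
At some moment in a run one of bowl1, bowl2, bowl3 may be knocked a few centimetres aside while the robot is not near it.
It also fails if it takes over 210 s, if anything falls off the work surface, if the arm or the gripper's body presses on something with over 40 N, if the wrist force passes 120 N, or if a joint passes its speed limit or range.

## Working session

There is one attempt and no reset: what is moved stays moved. The work goes in short steps, Python scripts to look and compute and a tool call to move; the robot and the scene stay as the last step left them, time stands still between calls to the robot, and variables do not carry over. Pictures are saved under pics/ and viewed, at most 14 in all, crops included, and the job is handed in when it is done.

Besides the shell and the picture viewer there is one more tool, called after ">>>" as a command line: name --argument value ..., lists and objects as JSON in quotes. servo_tool: Moves the arm, as the interface text tells. Its arguments: {"type":"object","properties":{"moves":{"type":"array"},"force":{"type":"number"}},"required":["moves"]}

```bash
mkdir -p pics; cat > h.py <<'E'
import numpy as np, cv2
from scipy.spatial.transform import Rotation as Rn
from rig import readout, imaging, manip
def pose():
    s=readout.get_state(); q=s["ee_rot"]; return np.array(s["position"]), Rn.from_quat([q[1],q[2],q[3],q[0]]).as_matrix()
def grab(name,fn=None):
    p,R=pose(); im,d=imaging.get_image(name); c=imaging.calibration(name)
    if name=="wrist":
        H=np.array(c["hand_eye"]); Rw=R@H[:3,:3]; tw=R@H[:3,3]+p
    else:
        Rw=np.array(c["R"]).T; tw=-Rw@np.array(c["t"])
    if fn: cv2.imwrite("pics/"+fn,im[:,:,::-1])
    np.savez("last_"+name+".npz",im=im,d=d,Rw=Rw,tw=tw,K=c["intrinsics"],dist=c["dist"])
def load(name):
    z=np.load("last_"+name+".npz"); return z
def cloud(z):
    h,w=z["d"].shape; uv=np.stack(np.meshgrid(np.arange(w),np.arange(h)),-1).reshape(-1,1,2).astype(float)
    n=cv2.undistortPoints(uv,z["K"],z["dist"]).reshape(h,w,2)
    P=np.concatenate([n,np.ones((h,w,1))],-1)*z["d"][...,None]
    W=P@z["Rw"].T+z["tw"]; W[z["d"]<=0]=np.nan; return W
def ray(z,u,v,h):
    n=cv2.undistortPoints(np.array([[[u,v]]],float),z["K"],z["dist"]).ravel()
    r=z["Rw"]@np.array([n[0],n[1],1]); return z["tw"]+r*(h-z["tw"][2])/r[2]
E
python3 - <<'E'
from h import *
grab("top","top0.png"); grab("side","side0.png")
for n in("top","side"):
    z=load(n); print(n,z["tw"],z["Rw"][:,2])
print(imaging.calibration("wrist")); print(readout.get_state(), manip.pinch_z)
E
```

```text
top [ 0.28295186 -0.04886615  1.65607101] [ 0.18751649 -0.0033236  -0.98225583]
side [0.11348914 0.87875502 1.18518688] [ 0.29246559 -0.64857946 -0.70271514]
{'intrinsics': array([[287.89022277,   0.        , 254.4022617 ],
       [  0.        , 287.89022277, 191.16565201],
       [  0.        ,   0.        ,   1.        ]]), 'dist': array([-0.02911625,  0.        ,  0.        ,  0.        ,  0.        ]), 'hand_eye': array([[ 9.54389027e-04, -9.44532686e-01, -3.28416037e-01,
         8.39273925e-02],
       [ 9.99999527e-01,  8.39141296e-04,  4.92644009e-04,
         8.26188579e-04],
       [-1.89730910e-04, -3.28416352e-01,  9.44533040e-01,
        -7.00112512e-02],
       [ 0.00000000e+00,  0.00000000e+00,  0.00000000e+00,
         1.00000000e+00]])}
{'clock': 0.1, 'qpos': array([ 1.16297204e+00,  2.76530021e-01,  1.50601042e+00,  1.05530122e-05,
        1.36070426e+00, -1.21009842e-01]), 'qd': array([-0.0010097 , -0.00010848, -0.00326151, -0.00135272, -0.00061679,
        0.00073954]), 'effort': array([ 1.55783040e-03, -4.17701876e+01, -2.46402562e+01, -1.51745926e-04,
        5.79363084e-03, -1.72647765e-05]), 'position': array([0.16253254, 0.55118112, 0.30312555]), 'ee_rot': array([-2.20859506e-04,  1.42917230e-01,  9.89734299e-01, -7.95969540e-04]), 'contact_force': array([-0.33963375, -0.57895649, -0.09535744]), 'moment': array([ 0.0050607 , -0.02271265, -0.01070888]), 'gripper_force': 0.0, 'width': 0.08553466652935614} 0.0539
```

View pics/top0.png

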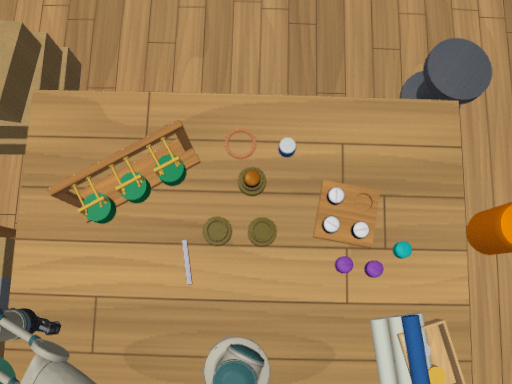

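View pics/side0.png

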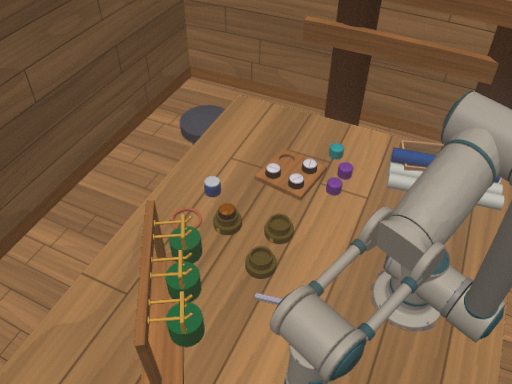

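Top view: the bowls are bowl1 with the amber dome (252,180), and two empty ones at (217,231) and (262,231). The tray is at (348,212), with its empty pocket at (364,200) and white-card capsules at (336,195), (331,224) and (360,230). Caps hang at (98,207), (133,186) and (171,169). The purple (344,264), (374,268) and turquoise (402,249) cylinders are off the tray, so they are the look-alikes to leave alone. The ring, tin and bar are at (240,144), (287,147) and (187,262).

```bash
cat >> h.py <<'E'
from scipy.optimize import least_squares
def circ(P,r=None):
    P=np.asarray(P); c0=P.mean(0)
    if r is None:
        s=least_squares(lambda q:np.hypot(P[:,0]-q[0],P[:,1]-q[1])-q[2],[*c0,.03],loss="soft_l1",f_scale=.001); return s.x
    s=least_squares(lambda q:np.hypot(P[:,0]-q[0],P[:,1]-q[1])-r,c0,loss="soft_l1",f_scale=.001); return s.x
E
python3 - <<'E'
from h import *
z=load("top"); W=cloud(z); im=z["im"]
print("table",np.nanmedian(W[300:310,110:140,2]))
V,U=np.mgrid[:384,:512]
def sel(u,v,r,lo,hi): 
    m=(np.hypot(U-u,V-v)<r)&(W[...,2]>lo)&(W[...,2]<hi); return W[m]
for n,u,v in(("b1",252,180),("b2",217,231),("b3",262,231)):
    P=sel(u,v,18,.05,.064); print(n,len(P),P.mean(0) if len(P) else 0, (P.min(0)+P.max(0))/2, circ(P[:,:2],.0335))
    P=sel(u,v,20,.024,.034); print(' sh',len(P),circ(P[:,:2],.043))
for n,u,v in(("c336",336,195),("c331",331,224),("c360",360,230),("old",252,177),("tin",287,147)):
    P=sel(u,v,12,.04,.12); print(n,len(P),P.mean(0),(P.min(0)+P.max(0))/2)
P=sel(348,212,45,.015,.025); R=cv2.minAreaRect((P[:,:2]*1000).astype(np.float32)); print("tray",R,np.median(P[:,2]))
# green caps tops
hsv=cv2.cvtColor(im,cv2.COLOR_RGB2HSV)
g=(hsv[...,0]>60)&(hsv[...,0]<88)&(hsv[...,1]>120)
for u,v in((98,207),(133,186),(171,169)):
    m=g&(np.hypot(U-u,V-v)<20); P=W[m]; P=P[~np.isnan(P[:,0])]; zt=np.percentile(P[:,2],80); T=P[abs(P[:,2]-zt)<.008]; print("cap",zt,len(T),(T[:,:2].min(0)+T[:,:2].max(0))/2)
m=(hsv[...,0]>20)&(hsv[...,0]<34)&(hsv[...,1]>120)&(W[...,2]>.2)&(U<210)
P=W[m];print(len(P),np.percentile(P[:,2],[5,25,50,75,95]))
# rail: z~.265
m=(abs(W[...,2]-.265)<.012)&(U<210)&~m&~g; P=W[m]; print("rail",cv2.minAreaRect((P[:,:2]*1000).astype(np.float32)),np.median(P[:,2]))
E
```

```text
table -0.0005613384788446529
b1 129 [ 0.62062464 -0.0327157   0.05721671] [ 0.6274459  -0.03287916  0.05704105] [ 0.62828499 -0.03284092]
 sh 199 [ 0.62882327 -0.03299886]
b2 135 [0.45297053 0.07895545 0.05732164] [0.45396317 0.07917374 0.05696751] [0.45295804 0.07922128]
 sh 241 [0.45423636 0.08009278]
b3 140 [ 0.45380179 -0.07220815  0.05746903] [ 0.4545956  -0.07205096  0.05685762] [ 0.45420531 -0.07134935]
 sh 242 [ 0.45555759 -0.07175259]
c336 211 [ 0.58050614 -0.31438741  0.05009542] [ 0.58136727 -0.31572138  0.05022129]
c331 213 [ 0.48209564 -0.29867514  0.04972683] [ 0.48185402 -0.30037384  0.05036097]
c360 217 [ 0.46602923 -0.39749868  0.04950497] [ 0.46669335 -0.39734916  0.05073822]
old 358 [ 0.62429428 -0.03297812  0.07206301] [ 0.62871466 -0.03299051  0.06743899]
tin 218 [ 0.74567662 -0.15022077  0.05325268] [ 0.74611069 -0.15166493  0.05323917]
tray ((524.273681640625, -357.3815002441406), (202.95516967773438, 201.0838623046875), 80.76568603515625) 0.01961115762524579
cap 0.20893348802567294 397 [0.49482099 0.43089979]
cap 0.20888900922422232 362 [0.56219677 0.32577451]
cap 0.20896260502515931 353 [0.62067661 0.21827367]
772 [0.20794753 0.2464096  0.25160496 0.25780543 0.26222954]
rail ((508.0800476074219, 423.04473876953125), (267.48687744140625, 674.2244262695312), 55.83973693847656) 0.26384742334988454
```

```bash
python3 - <<'E'
from h import *
z=load("top"); cv2.imwrite("pics/c1.png",cv2.resize(z["im"][110:240,40:215,::-1],(787,585),interpolation=2))
E
```

```text
(no output)
```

View pics/c1.png

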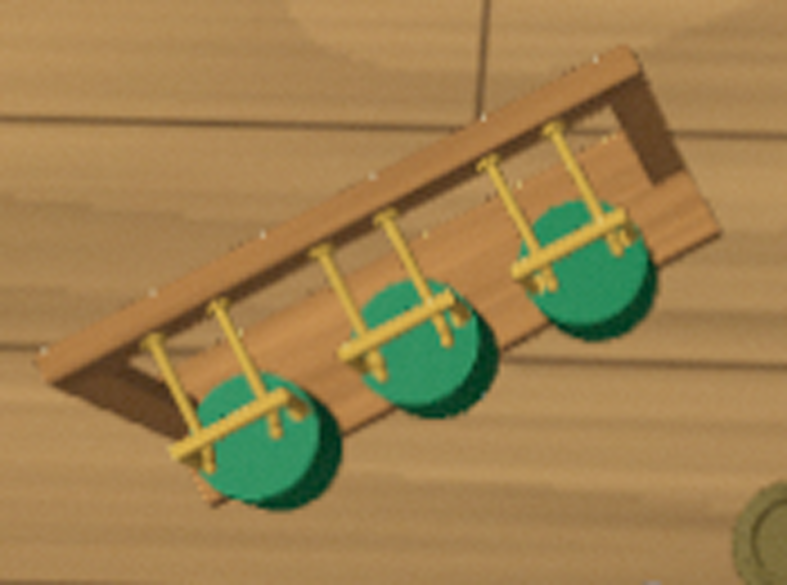

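Crop: three handle bars, at about (230,425), (400,325) and (570,243) in the crop. Each rests across its own peg pair, with the peg tips toward the lower right. The rack yaw is about 30°. I'll turn the tool to the rack's yaw, so one yaw serves every job, and head for bowl1.

>>> servo_tool --moves '[{"dp": [0, 0, 0], "delta_rot": [0, 0, 1], "fingers": 1}, {"dp": [0, 0, 0], "delta_rot": [0, 0, 1], "fingers": 1}, {"dp": [0, 0, 0], "delta_rot": [0, 0, 1], "fingers": 1}, {"dp": [0, 0, 0], "delta_rot": [0, 0, 1], "fingers": 1}]'

```text
clock: 0.5
position: [0.1626, 0.5513, 0.3034]
ee_rot: [-0.0, 0.339, 0.941, -0.001]
contact_force: [-0.3, -0.1, -0.4]
width: 0.0858
gripper_force: 0.0
```

>>> servo_tool --moves '[{"dp": [0, 0, 0], "delta_rot": [0, 0, 1], "fingers": 1}, {"dp": [0, 0, 0], "delta_rot": [0, 0, 1], "fingers": 1}, {"dp": [0, 0, 0], "delta_rot": [0, 0, 1], "fingers": 1}, {"dp": [0, 0, 0], "delta_rot": [0, 0, 0.5], "fingers": 1}, {"dp": [0, 0, 0], "delta_rot": [0, 0, 0], "fingers": 1}]'

```text
clock: 1.0
position: [0.1626, 0.5513, 0.3035]
ee_rot: [0.0, 0.495, 0.869, -0.0]
contact_force: [0.1, 0.7, -0.2]
width: 0.0853
gripper_force: 0.0
```

```bash
cat >> h.py <<'E'
def plan(*targets):
    p,R=pose(); s=readout.get_state()
    print("t %.2f p %s yaw_y %.2f F %s w %.4f"%(s["clock"],p.round(4),np.degrees(np.arctan2(R[1,1],R[0,1])),s["contact_force"].round(1),s["width"]))
    print("tilt",R[:2,2].round(4))
    for t in targets:
        t=np.array(t); d=R.T@(t-p)/.2; n=int(np.ceil(np.linalg.norm(d)/.2)); print("->",t.round(4),"units",d.round(3),"| x%d rows of"%n,(d/max(n,1)).round(3)); p=t
E
python3 - <<'E'
from h import *
plan([.628,-.033,.28])
z=load("top"); W=cloud(z); hsv=cv2.cvtColor(z["im"],cv2.COLOR_RGB2HSV); V,U=np.mgrid[:384,:512]
m=(hsv[...,0]>20)&(hsv[...,0]<34)&(hsv[...,1]>110)&(W[...,2]>.253)&(U<210)
k=cv2.connectedComponentsWithStats(m.astype(np.uint8))
for i in range(1,k[0]):
    if k[2][i,4]>15:
        P=W[k[1]==i]; print(k[3][i],len(P),P.mean(0),cv2.minAreaRect((P[:,:2]*1000).astype(np.float32)))
E
```

```text
t 1.00 p [0.1626 0.5513 0.3035] yaw_y 30.61 F [ 0.1  0.7 -0.2] w 0.0853
tilt [-0.0004 -0.0009]
-> [ 0.628 -0.033  0.28 ] units [-3.699  0.516  0.119] | x19 rows of [-0.195  0.027  0.006]
[166.39772727 163.97727273] 88 [0.62087711 0.2188774  0.25846195] ((620.5665283203125, 219.81031799316406), (10.88092041015625, 81.376708984375), 29.65979766845703)
[127.02298851 182.1954023 ] 87 [0.56303599 0.33169448 0.25855857] ((564.2135620117188, 330.0877990722656), (10.914867401123047, 81.66023254394531), 29.187639236450195)
[ 90.26548673 204.39823009] 113 [0.49428037 0.43523243 0.25821112] ((496.7746887207031, 435.24786376953125), (32.59434509277344, 82.20245361328125), 47.01677322387695)
```

>>> servo_tool --moves '[{"dp": [-0.2, 0.03, 0], "delta_rot": [0, 0, 0], "fingers": 1}, {"dp": [-0.2, 0.03, 0], "delta_rot": [0, 0, 0], "fingers": 1}, {"dp": [-0.2, 0.03, 0], "delta_rot": [0, 0, 0], "fingers": 1}, {"dp": [-0.2, 0.03, 0], "delta_rot": [0, 0, 0], "fingers": 1}, {"dp": [-0.2, 0.03, 0], "delta_rot": [0, 0, 0], "fingers": 1}]'

```text
clock: 1.5
position: [0.2909, 0.3933, 0.3038]
ee_rot: [0.0, 0.495, 0.869, -0.0]
contact_force: [0.3, 0.6, -0.2]
width: 0.0857
gripper_force: 0.0
```

>>> servo_tool --moves '[{"dp": [-0.2, 0.03, 0], "delta_rot": [0, 0, 0], "fingers": 1}, {"dp": [-0.2, 0.03, 0], "delta_rot": [0, 0, 0], "fingers": 1}, {"dp": [-0.2, 0.03, 0], "delta_rot": [0, 0, 0], "fingers": 1}, {"dp": [-0.2, 0.03, 0], "delta_rot": [0, 0, 0], "fingers": 1}, {"dp": [-0.2, 0.03, 0], "delta_rot": [0, 0, 0], "fingers": 1}]'

```text
clock: 2.0
position: [0.4186, 0.2363, 0.3039]
ee_rot: [-0.0, 0.495, 0.869, 0.0]
contact_force: [0.8, 0.4, -0.2]
width: 0.0857
gripper_force: 0.0
```

>>> servo_tool --moves '[{"dp": [-0.2, 0.03, 0], "delta_rot": [0, 0, 0], "fingers": 1}, {"dp": [-0.2, 0.03, 0], "delta_rot": [0, 0, 0], "fingers": 1}, {"dp": [-0.2, 0.03, 0], "delta_rot": [0, 0, 0], "fingers": 1}, {"dp": [-0.2, 0.03, 0], "delta_rot": [0, 0, 0], "fingers": 1}, {"dp": [-0.2, 0.03, 0], "delta_rot": [0, 0, 0], "fingers": 1}]'

```text
clock: 2.5
position: [0.5463, 0.0794, 0.3037]
ee_rot: [-0.0, 0.495, 0.869, 0.0]
contact_force: [1.4, 0.5, 0.2]
width: 0.0854
gripper_force: 0.0
```

>>> servo_tool --moves '[{"dp": [-0.2, 0.03, 0.03], "delta_rot": [0, 0, 0], "fingers": 1}, {"dp": [-0.2, 0.03, 0.03], "delta_rot": [0, 0, 0], "fingers": 1}, {"dp": [-0.2, 0.03, 0.03], "delta_rot": [0, 0, 0], "fingers": 1}, {"dp": [-0.1, 0, 0], "delta_rot": [0, 0, 0], "fingers": 1}, {"dp": [0, 0, 0], "delta_rot": [0, 0, 0], "fingers": 1}]'

```text
clock: 3.0
position: [0.6333, -0.0329, 0.2849]
ee_rot: [-0.0, 0.496, 0.868, -0.0]
contact_force: [-0.2, -0.3, 0.1]
width: 0.0853
gripper_force: 0.0
```

```bash
cat >> h.py <<'E'
V,U=np.mgrid[:384,:512]
def ringfit(W,c,lo,hi,rmin,rmax,r=None):
    # points of height lo..hi at distance rmin..rmax of c: centre by circle fit to their outline (mean radius known)
    m=(W[...,2]>lo)&(W[...,2]<hi); rr=np.hypot(W[...,0]-c[0],W[...,1]-c[1]); m&=(rr>rmin)&(rr<rmax); return W[m]
def bandcentre(W,c,lo,hi,R,r0=0.):
    """centre of an annulus/disk top face at height lo..hi: outer edge points per angular bin"""
    c=np.array(c[:2],float)
    for _ in range(4):
        P=ringfit(W,c,lo,hi,r0,R+.008)
        a=np.arctan2(P[:,1]-c[1],P[:,0]-c[0]); rr=np.hypot(P[:,0]-c[0],P[:,1]-c[1])
        E=[]
        for b in np.linspace(-np.pi,np.pi,48,endpoint=False):
            k=np.abs((a-b+np.pi)%(2*np.pi)-np.pi)<.07
            if k.sum()>3: E.append(P[k][np.argmax(rr[k]),:2])
        x=circ(np.array(E)); c=x[:2]
    return x.round(4),len(E),P[:,2].mean().round(4)
E
python3 - <<'E'
from h import *
plan()
grab("wrist","w1.png"); W=cloud(load("wrist"))
c=[.628,-.033]
print("rim",bandcentre(W,c,.054,.062,.037,.029)); print("sh",bandcentre(W,c,.025,.034,.049,.038)); print("dome/top",bandcentre(W,c,.074,.09,.028))
E
```

```text
t 3.00 p [ 0.6333 -0.0329  0.2849] yaw_y 30.47 F [-0.2 -0.3  0.1] w 0.0853
tilt [-0.001  -0.0004]
rim (array([ 0.6287, -0.0315,  0.0365]), 48, np.float64(0.0577))
sh (array([ 0.6286, -0.0313,  0.0484]), 42, np.float64(0.0297))
dome/top (array([ 0.6287, -0.0315,  0.0275]), 48, np.float64(0.0825))
```

View pics/w1.png

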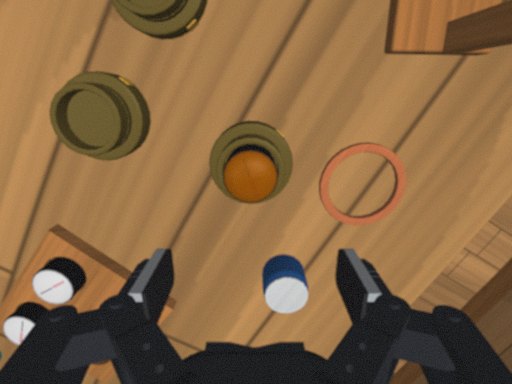

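Wrist view: bowl1 with the amber dome at (250,175), the open fingers at (150,290) and (360,290), the ring at (363,183) and the tin at (285,285). The rim, shoulder and dome fits agree on a centre of (0.6287, -0.0314).

```bash
python3 -c "
from h import *
plan([.6287,-.0314,.18],[.6287,-.0314,.133])"
```

```text
t 3.05 p [ 0.6323 -0.0312  0.2853] yaw_y 30.53 F [-0.5  0.5  0.7] w 0.0854
tilt [-0.0016  0.0009]
-> [ 0.6287 -0.0314  0.18  ] units [ 0.007 -0.016  0.526] | x3 rows of [ 0.002 -0.005  0.175]
-> [ 0.6287 -0.0314  0.133 ] units [-0.     0.     0.235] | x2 rows of [-0.     0.     0.117]
```

>>> servo_tool --moves '[{"dp": [0, 0, 0.15], "delta_rot": [0, 0, 0], "fingers": 1}, {"dp": [0, 0, 0.15], "delta_rot": [0, 0, 0], "fingers": 1}, {"dp": [0, -0.01, 0.15], "delta_rot": [0, 0, 0], "fingers": 1}, {"dp": [0, 0, 0], "delta_rot": [0, 0, 0], "fingers": 1}, {"dp": [0, 0, 0], "delta_rot": [0, 0, 0], "fingers": 1}]'

```text
clock: 3.55
position: [0.6301, -0.0303, 0.1966]
ee_rot: [-0.0, 0.495, 0.869, 0.0]
contact_force: [-0.8, 0.8, 1.3]
width: 0.085
gripper_force: 0.0
```

```bash
python3 - <<'E'
from h import *
plan(); plan(); 
grab("wrist"); W=cloud(load("wrist"))
c=[.628,-.033]
print("rim",bandcentre(W,c,.054,.062,.037,.029)); print("sh",bandcentre(W,c,.025,.034,.049,.038)); print("dome/top",bandcentre(W,c,.074,.09,.028))
plan([.6287,-.0314,.133])
E
```

```text
t 3.55 p [ 0.6301 -0.0303  0.1966] yaw_y 30.68 F [-0.8  0.8  1.3] w 0.0850
tilt [-0.0004  0.0006]
t 3.55 p [ 0.6301 -0.0303  0.1966] yaw_y 30.68 F [-0.8  0.8  1.3] w 0.0850
tilt [-0.0004  0.0006]
rim (array([ 0.6286, -0.0314,  0.0365]), 35, np.float64(0.0577))
sh (array([ 0.6284, -0.0312,  0.0483]), 35, np.float64(0.0296))
dome/top (array([ 0.6287, -0.0315,  0.0276]), 48, np.float64(0.0824))
t 3.60 p [ 0.631  -0.0306  0.1977] yaw_y 30.66 F [0.2 0.1 0.3] w 0.0850
tilt [0.0023 0.0001]
-> [ 0.6287 -0.0314  0.133 ] units [ 0.003 -0.012  0.323] | x2 rows of [ 0.001 -0.006  0.162]
```

>>> servo_tool --moves '[{"dp": [0, 0, 0.1], "delta_rot": [0, 0, 0], "fingers": 1}, {"dp": [0.003, -0.012, 0.1], "delta_rot": [0, 0, 0], "fingers": 1}, {"dp": [0, 0, 0.08], "delta_rot": [0, 0, 0], "fingers": 1}, {"dp": [0, 0, 0.04], "delta_rot": [0, 0, 0], "fingers": 1}, {"dp": [0, 0, 0], "delta_rot": [0, 0, 0], "fingers": 1}]'

```text
clock: 4.1
position: [0.6285, -0.0319, 0.1325]
ee_rot: [0.0, 0.495, 0.869, 0.0]
contact_force: [-0.6, 0.8, 0.3]
width: 0.0852
gripper_force: 0.0
```

>>> servo_tool --moves '[{"dp": [0, 0, 0], "delta_rot": [0, 0, 0], "fingers": 0.5}, {"dp": [0, 0, 0], "delta_rot": [0, 0, 0], "fingers": 0.5}, {"dp": [0, 0, 0], "delta_rot": [0, 0, 0], "fingers": 0.5}, {"dp": [0, 0, 0], "delta_rot": [0, 0, 0], "fingers": 0.5}, {"dp": [0, 0, 0], "delta_rot": [0, 0, 0], "fingers": 0.5}]' --force 30

```text
clock: 4.6
position: [0.6289, -0.0323, 0.1336]
ee_rot: [0.001, 0.495, 0.869, 0.0]
contact_force: [-1.0, 0.1, 7.2]
width: 0.0546
gripper_force: 31.7
```

```bash
python3 - <<'E'
from h import *
plan(); grab("wrist"); W=cloud(load("wrist")); plan()
print(readout.get_state()["gripper_force"])
print("dome/top",bandcentre(W,[.628,-.033],.074,.09,.028))
cv2.imwrite("pics/w2.png",load("wrist")["im"][:,:,::-1])
E
```

```text
t 4.60 p [ 0.6289 -0.0323  0.1336] yaw_y 30.60 F [-1.   0.1  7.2] w 0.0546
tilt [ 0.0026 -0.0004]
t 4.65 p [ 0.6289 -0.0323  0.1336] yaw_y 30.60 F [-1.4  0.4  6. ] w 0.0546
tilt [ 0.0026 -0.0004]
31.684584617614746
dome/top (array([ 0.6297, -0.0307,  0.0279]), 48, np.float64(0.0824))
```

View pics/w2.png

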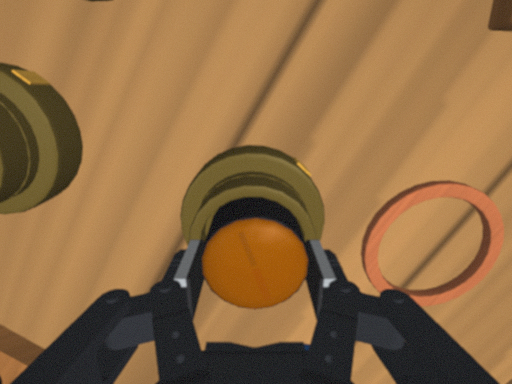

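Wrist view: the fingers hold the amber capsule at (255,262), with a pad on each side. Next I lift it and move beside the tray, where the empty pocket isn't hidden behind it.

>>> servo_tool --moves '[{"dp": [0, 0, -0.03], "delta_rot": [0, 0, 0], "fingers": 0.5}, {"dp": [0, 0, -0.1], "delta_rot": [0, 0, 0], "fingers": 0.5}, {"dp": [0, 0, -0.15], "delta_rot": [0, 0, 0], "fingers": 0.5}, {"dp": [0, 0, -0.15], "delta_rot": [0, 0, 0], "fingers": 0.5}, {"dp": [0, 0, -0.15], "delta_rot": [0, 0, 0], "fingers": 0.5}]'

```text
clock: 5.15
position: [0.6279, -0.0321, 0.2489]
ee_rot: [-0.0, 0.496, 0.869, -0.0]
contact_force: [1.0, 0.2, -1.4]
width: 0.0546
gripper_force: 32.2
```

>>> servo_tool --moves '[{"dp": [-0.15, -0.1, 0], "delta_rot": [0, 0, 0], "fingers": 0.5}, {"dp": [-0.15, -0.1, 0], "delta_rot": [0, 0, 0], "fingers": 0.5}, {"dp": [-0.15, -0.1, 0], "delta_rot": [0, 0, 0], "fingers": 0.5}, {"dp": [-0.15, -0.1, 0], "delta_rot": [0, 0, 0], "fingers": 0.5}, {"dp": [-0.15, -0.1, 0], "delta_rot": [0, 0, 0], "fingers": 0.5}]'

```text
clock: 5.65
position: [0.6181, -0.2134, 0.2479]
ee_rot: [-0.0, 0.495, 0.869, 0.0]
contact_force: [-0.3, -0.4, -1.6]
width: 0.0547
gripper_force: 32.2
```

>>> servo_tool --moves '[{"dp": [-0.15, -0.1, 0], "delta_rot": [0, 0, 0], "fingers": 0.5}, {"dp": [-0.15, -0.1, 0], "delta_rot": [0, 0, 0], "fingers": 0.5}, {"dp": [-0.15, -0.1, 0], "delta_rot": [0, 0, 0], "fingers": 0.5}, {"dp": [-0.15, -0.1, 0], "delta_rot": [0, 0, 0], "fingers": 0.5}, {"dp": [-0.15, -0.1, 0], "delta_rot": [0, 0, 0], "fingers": 0.5}]'

```text
clock: 6.15
position: [0.6083, -0.3935, 0.2477]
ee_rot: [-0.0, 0.496, 0.869, 0.0]
contact_force: [0.5, -1.3, -0.8]
width: 0.0548
gripper_force: 32.2
```

>>> servo_tool --moves '[{"dp": [-0.15, -0.1, 0], "delta_rot": [0, 0, 0], "fingers": 0.5}, {"dp": [-0.15, -0.1, 0], "delta_rot": [0, 0, 0], "fingers": 0.5}, {"dp": [-0.1, -0.04, 0], "delta_rot": [0, 0, 0], "fingers": 0.5}, {"dp": [0, 0, 0], "delta_rot": [0, 0, 0], "fingers": 0.5}, {"dp": [0, 0, 0], "delta_rot": [0, 0, 0], "fingers": 0.5}]'

```text
clock: 6.65
position: [0.6078, -0.4854, 0.247]
ee_rot: [-0.001, 0.496, 0.868, 0.001]
contact_force: [-0.7, -0.2, -0.2]
width: 0.0548
gripper_force: 32.2
```

```bash
python3 - <<'E'
from h import *
plan(); grab("wrist","w3.png"); z=load("wrist"); W=cloud(z)
p,R=pose()
for n,c in(("p3",(.5817,-.3161)),("p1",(.483,-.300)),("p0",(.467,-.3987))): print(n,bandcentre(W,c,.042,.06,.028))
# pocket 2: points on tray top just outside the mouth -> inner edge
c=np.array([.5656,-.4148])
for _ in range(4):
    P=ringfit(W,c,.001,.0125,0,.034)
    H=ringfit(W,c,.0165,.024,.024,.036); a=np.arctan2(H[:,1]-c[1],H[:,0]-c[0]); rr=np.hypot(*(H[:,:2]-c).T); E=[]
    for b in np.linspace(-np.pi,np.pi,48,endpoint=False):
        k=np.abs((a-b+np.pi)%(2*np.pi)-np.pi)<.07
        if k.sum()>2: E.append(H[k][np.argmin(rr[k]),:2])
    x=circ(np.array(E)); c=x[:2]
print("hole",x,len(E),H[:,2].mean(), P.mean(0))
m=(W[...,2]>p[2]-.06)&(W[...,2]<p[2]-.03)&(np.hypot(W[...,0]-p[0],W[...,1]-p[1])<.04)
hsv=cv2.cvtColor(z["im"],cv2.COLOR_RGB2HSV); m&=(hsv[...,0]<25)&(hsv[...,1]>130)
P=W[m]; print("held",len(P),P.mean(0),P.max(0)-p, (P[:,:2].min(0)+P[:,:2].max(0))/2-p[:2]); plan()
E
```

```text
t 6.65 p [ 0.6078 -0.4854  0.247 ] yaw_y 30.55 F [-0.7 -0.2 -0.2] w 0.0548
tilt [-0.0009  0.002 ]
p3 (array([ 0.5827, -0.3178,  0.0278]), 25, np.float64(0.0501))h.py:26: RuntimeWarning: Mean of empty slice.
  P=np.asarray(P); c0=P.mean(0)
  ret = ret.dtype.type(ret / rcount)
Traceback (most recent call last):
  File "h.py", line 50, in bandcentre
    x=circ(np.array(E)); c=x[:2]
  File "h.py", line 28, in circ
    s=least_squares(lambda q:np.hypot(P[:,0]-q[0],P[:,1]-q[1])-q[2],[*c0,.03],loss="soft_l1",f_scale=.001); return s.x
                                                                    ^^^^^^^^^
TypeError: Value after * must be an iterable, not numpy.float64
```

View pics/w3.png

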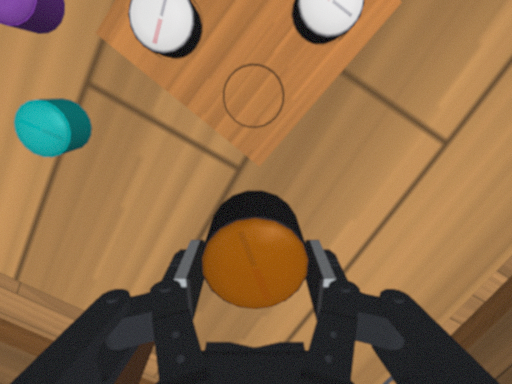

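Wrist view: the held capsule is at (255,262) and the empty pocket's ring at (254,95). White capsules are at (162,22) and (328,12).

```bash
cat >> h.py <<'E'
def holecentre(W,c,lo,hi,R):
    c=np.array(c[:2],float)
    for _ in range(4):
        H=ringfit(W,c,lo,hi,R-.008,R+.006); a=np.arctan2(H[:,1]-c[1],H[:,0]-c[0]); rr=np.hypot(*(H[:,:2]-c).T); E=[]
        for b in np.linspace(-np.pi,np.pi,48,endpoint=False):
            k=np.abs((a-b+np.pi)%(2*np.pi)-np.pi)<.07
            if k.sum()>2: E.append(H[k][np.argmin(rr[k]),:2])
        x=circ(np.array(E)); c=x[:2]
    return x.round(4),len(E)
def held(z,W,p,lo,hi,R=.028):
    return bandcentre(W,p[:2],p[2]-hi,p[2]-lo,R)
E
python3 - <<'E'
from h import *
z=load("wrist"); W=cloud(z); p=np.array([.6078,-.4854,.247])
print("hole",holecentre(W,(.5656,-.4148),.0165,.024,.03))
m=np.hypot(U-254,V-95)<20; print("floor",np.nanmedian(W[m],0))
m=np.hypot(U-255,V-262)<25; print("dome",np.nanmedian(W[m],0)-p)
print("held",held(z,W,p,.045,.06)); 
plan()
E
```

```text
hole (array([ 0.5669, -0.4161,  0.03  ]), 48)
floor [ 0.566978   -0.41454776  0.00601241]
dome [-0.00233977  0.00718996 -0.04921994]
held (array([ 0.6084, -0.4835,  0.0279]), 48, np.float64(0.1956))
t 6.70 p [ 0.608  -0.4846  0.2474] yaw_y 30.60 F [-0.4  0.3 -0.3] w 0.0547
tilt [-0.0007  0.0019]
```

>>> servo_tool --moves '[{"dp": [0.1, 0, 0], "delta_rot": [0, 0, 0], "fingers": 0.5}, {"dp": [0.1, -0.007, 0], "delta_rot": [0, 0, 0], "fingers": 0.5}, {"dp": [0.1, 0, 0.1], "delta_rot": [0, 0, 0], "fingers": 0.5}, {"dp": [0.096, 0, 0.1], "delta_rot": [0, 0, 0], "fingers": 0.5}, {"dp": [0, 0, 0.1], "delta_rot": [0, 0, 0], "fingers": 0.5}]'

```text
clock: 7.2
position: [0.5655, -0.4136, 0.1883]
ee_rot: [-0.001, 0.494, 0.869, 0.001]
contact_force: [-0.3, -0.1, -1.3]
width: 0.0546
gripper_force: 32.2
```

>>> servo_tool --moves '[{"dp": [0, 0, 0.1], "delta_rot": [0, 0, 0], "fingers": 0.5}, {"dp": [0, 0, 0.1], "delta_rot": [0, 0, 0], "fingers": 0.5}, {"dp": [0, 0, 0.1], "delta_rot": [0, 0, 0], "fingers": 0.5}, {"dp": [0, 0, 0], "delta_rot": [0, 0, 0], "fingers": 0.5}, {"dp": [0, 0, 0], "delta_rot": [0, 0, 0], "fingers": 0.5}]'

```text
clock: 7.7
position: [0.5668, -0.4169, 0.1283]
ee_rot: [-0.0, 0.495, 0.869, 0.0]
contact_force: [-0.3, 0.6, -2.3]
width: 0.0544
gripper_force: 32.2
```

>>> servo_tool --moves '[{"dp": [0, 0, 0.03], "delta_rot": [0, 0, 0], "fingers": 0.5}, {"dp": [0, 0, 0.03], "delta_rot": [0, 0, 0], "fingers": 0.5}, {"dp": [0, 0, 0.03], "delta_rot": [0, 0, 0], "fingers": 0.5}, {"dp": [0, 0, 0], "delta_rot": [0, 0, 0], "fingers": 0.5}]'

```text
clock: 8.1
position: [0.5661, -0.4176, 0.1089]
ee_rot: [-0.001, 0.496, 0.869, 0.0]
contact_force: [-0.3, -0.5, -0.9]
width: 0.0544
gripper_force: 32.2
```

```bash
python3 - <<'E'
from h import *
plan([.5663,-.418,.103]); grab("wrist"); z=load("wrist"); W=cloud(z); p,R=pose()
print("held",held(z,W,p,.045,.06)); 
E
```

```text
t 8.10 p [ 0.5661 -0.4176  0.1089] yaw_y 30.59 F [-0.3 -0.5 -0.9] w 0.0544
tilt [-0.0013  0.0014]
-> [ 0.5663 -0.418   0.103 ] units [-0.002 -0.     0.029] | x1 rows of [-0.002 -0.     0.029]
held (array([ 0.5667, -0.4157,  0.0278]), 48, np.float64(0.0576))
```

>>> servo_tool --moves '[{"dp": [0, 0, 0.015], "delta_rot": [0, 0, 0], "fingers": 0.5}, {"dp": [0, 0, 0.015], "delta_rot": [0, 0, 0], "fingers": 0.5}, {"dp": [0, 0, 0.004], "delta_rot": [0, 0, 0], "fingers": 0.5}, {"dp": [0, 0, 0], "delta_rot": [0, 0, 0], "fingers": 0.5}]'

```text
clock: 8.55
position: [0.5665, -0.418, 0.1028]
ee_rot: [-0.0, 0.496, 0.869, 0.0]
contact_force: [-0.5, -0.1, -0.9]
width: 0.0548
gripper_force: 32.2
```

>>> servo_tool --moves '[{"dp": [0, 0, 0], "delta_rot": [0, 0, 0], "fingers": 1}, {"dp": [0, 0, 0], "delta_rot": [0, 0, 0], "fingers": 1}, {"dp": [0, 0, 0], "delta_rot": [0, 0, 0], "fingers": 1}, {"dp": [0, 0, 0], "delta_rot": [0, 0, 0], "fingers": 1}]'

```text
clock: 8.95
position: [0.5667, -0.4181, 0.1033]
ee_rot: [0.0, 0.495, 0.869, -0.0]
contact_force: [0.7, -0.1, 0.2]
width: 0.0852
gripper_force: 0.0
```

>>> servo_tool --moves '[{"dp": [0, 0, -0.1], "delta_rot": [0, 0, 0], "fingers": 1}, {"dp": [0, 0, -0.15], "delta_rot": [0, 0, 0], "fingers": 1}, {"dp": [0, 0, -0.15], "delta_rot": [0, 0, 0], "fingers": 1}, {"dp": [0, 0, -0.15], "delta_rot": [0, 0, 0], "fingers": 1}, {"dp": [0, 0, -0.15], "delta_rot": [0, 0, 0], "fingers": 1}]'

```text
clock: 9.45
position: [0.5665, -0.4179, 0.2444]
ee_rot: [0.0, 0.495, 0.869, 0.0]
contact_force: [-0.4, -0.4, -0.3]
width: 0.0853
gripper_force: 0.0
```

>>> servo_tool --moves '[{"dp": [-0.1, 0, -0.1], "delta_rot": [0, 0, 0], "fingers": 1}, {"dp": [-0.1, 0, 0], "delta_rot": [0, 0, 0], "fingers": 1}, {"dp": [0, 0, 0], "delta_rot": [0, 0, 0], "fingers": 1}, {"dp": [0, 0, 0], "delta_rot": [0, 0, 0], "fingers": 1}, {"dp": [0, 0, 0], "delta_rot": [0, 0, 0], "fingers": 1}]'

```text
clock: 9.95
position: [0.5864, -0.4515, 0.2621]
ee_rot: [-0.001, 0.495, 0.869, 0.0]
contact_force: [-0.6, 0.4, 0.5]
width: 0.0853
gripper_force: 0.0
```

```bash
python3 - <<'E'
from h import *
plan(); grab("wrist","w4.png"); z=load("wrist"); W=cloud(z)
for n,c in(("old",(.5669,-.4161)),("p3",(.5827,-.3178)),("p1",(.484,-.302)),("p0",(.468,-.400))):
    try: print(n,bandcentre(W,c,.040,.06,.028))
    except Exception as e: print(n,e)
plan()
E
```

```text
t 9.95 p [ 0.5864 -0.4515  0.2621] yaw_y 30.61 F [-0.6  0.4  0.5] w 0.0853
tilt [-0.0017  0.0021]
old (array([ 0.5671, -0.4164,  0.0276]), 48, np.float64(0.0505))
p3 (array([ 0.5828, -0.3175,  0.0274]), 48, np.float64(0.0504))
p1 (array([ 0.4847, -0.3017,  0.0277]), 13, np.float64(0.0467))
p0 (array([ 0.4682, -0.3998,  0.0276]), 48, np.float64(0.0504))
t 10.00 p [ 0.5864 -0.4515  0.2623] yaw_y 30.61 F [0.1 0.1 0.2] w 0.0851
tilt [-0.0015  0.0018]
```

View pics/w4.png

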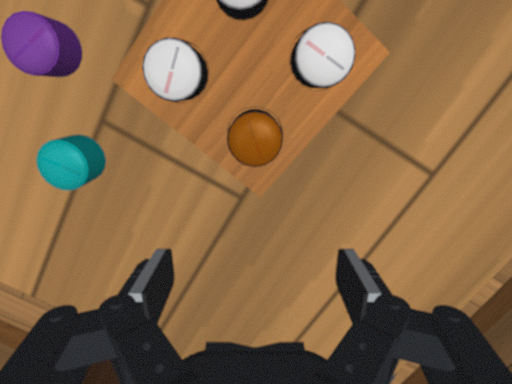

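Wrist view: the amber capsule sits flush in its pocket at (255,138), at the same height as its neighbours. White-card capsules are at (175,70) and (323,55). Next, the capsule at (323,55) goes to bowl1.

>>> servo_tool --moves '[{"dp": [0.145, 0.08, 0], "delta_rot": [0, 0, 0], "fingers": 1}, {"dp": [0.145, 0.08, 0], "delta_rot": [0, 0, 0], "fingers": 1}, {"dp": [0.145, 0.08, 0], "delta_rot": [0, 0, 0], "fingers": 1}, {"dp": [0.144, 0.078, 0.1], "delta_rot": [0, 0, 0], "fingers": 1}, {"dp": [0, 0, 0.2], "delta_rot": [0, 0, 0], "fingers": 1}]'

```text
clock: 10.5
position: [0.5838, -0.3164, 0.2065]
ee_rot: [0.003, 0.494, 0.869, 0.001]
contact_force: [0.6, -1.5, -0.5]
width: 0.0854
gripper_force: 0.0
```

>>> servo_tool --moves '[{"dp": [0, 0, 0.2], "delta_rot": [0, 0, 0], "fingers": 1}, {"dp": [0, 0, 0.15], "delta_rot": [0, 0, 0], "fingers": 1}, {"dp": [0, 0, 0.1], "delta_rot": [0, 0, 0], "fingers": 1}, {"dp": [0, 0, 0.05], "delta_rot": [0, 0, 0], "fingers": 1}, {"dp": [0, 0, 0], "delta_rot": [0, 0, 0], "fingers": 1}]'

```text
clock: 11.0
position: [0.5818, -0.3195, 0.1016]
ee_rot: [-0.002, 0.495, 0.869, 0.0]
contact_force: [-0.4, 0.5, 0.8]
width: 0.0854
gripper_force: 0.0
```

>>> servo_tool --moves '[{"dp": [0, 0, 0], "delta_rot": [0, 0, 0], "fingers": 0.5}, {"dp": [0, 0, 0], "delta_rot": [0, 0, 0], "fingers": 0.5}, {"dp": [0, 0, 0], "delta_rot": [0, 0, 0], "fingers": 0.5}, {"dp": [0, 0, 0], "delta_rot": [0, 0, 0], "fingers": 0.5}, {"dp": [0, 0, 0], "delta_rot": [0, 0, 0], "fingers": 0.5}]'

```text
clock: 11.5
position: [0.5836, -0.321, 0.1051]
ee_rot: [0.002, 0.496, 0.869, -0.0]
contact_force: [-0.6, 0.4, 6.0]
width: 0.0547
gripper_force: 32.1
```

>>> servo_tool --moves '[{"dp": [0, 0, -0.05], "delta_rot": [0, 0, 0], "fingers": 0.5}, {"dp": [0, 0, -0.15], "delta_rot": [0, 0, 0], "fingers": 0.5}, {"dp": [0, 0, -0.2], "delta_rot": [0, 0, 0], "fingers": 0.5}, {"dp": [0, 0, -0.2], "delta_rot": [0, 0, 0], "fingers": 0.5}, {"dp": [0, 0, -0.15], "delta_rot": [0, 0, 0], "fingers": 0.5}]'

```text
clock: 12.0
position: [0.583, -0.3206, 0.2563]
ee_rot: [0.001, 0.495, 0.869, -0.0]
contact_force: [0.1, -0.5, -1.1]
width: 0.0541
gripper_force: 32.7
```

>>> servo_tool --moves '[{"dp": [0.12, 0.15, 0], "delta_rot": [0, 0, 0], "fingers": 0.5}, {"dp": [0.12, 0.15, 0], "delta_rot": [0, 0, 0], "fingers": 0.5}, {"dp": [0.12, 0.15, 0], "delta_rot": [0, 0, 0], "fingers": 0.5}, {"dp": [0.12, 0.15, 0], "delta_rot": [0, 0, 0], "fingers": 0.5}, {"dp": [0.12, 0.15, 0], "delta_rot": [0, 0, 0], "fingers": 0.5}]'

```text
clock: 12.5
position: [0.6509, -0.1393, 0.2535]
ee_rot: [-0.0, 0.496, 0.869, 0.0]
contact_force: [1.0, -0.1, -1.4]
width: 0.0546
gripper_force: 32.7
```

>>> servo_tool --moves '[{"dp": [0.12, 0.15, 0], "delta_rot": [0, 0, 0], "fingers": 0.5}, {"dp": [0, 0.03, 0], "delta_rot": [0, 0, 0], "fingers": 0.5}, {"dp": [0, 0, 0], "delta_rot": [0, 0, 0], "fingers": 0.5}, {"dp": [0, 0, 0], "delta_rot": [0, 0, 0], "fingers": 0.5}, {"dp": [0, 0, 0], "delta_rot": [0, 0, 0], "fingers": 0.5}]'

```text
clock: 13.0
position: [0.669, -0.1031, 0.2531]
ee_rot: [-0.0, 0.496, 0.868, -0.0]
contact_force: [0.6, 0.4, -0.9]
width: 0.0544
gripper_force: 32.7
```

```bash
cat >> h.py <<'E'
def look(bowl):
    plan(); grab("wrist"); z=load("wrist"); W=cloud(z); p,R=pose()
    try:
        h=held(z,W,p,.042,.06); print("held",h,"rel",(h[0][:2]-p[:2]).round(4), "top z rel",np.round(h[2]-p[2],4)); hc=h[0][:2]
    except Exception as e: print("held",e); hc=p[:2]+[.0006,.0019]
    r=bandcentre(W,bowl,.054,.062,.037,.0295); s=bandcentre(W,r[0],.025,.034,.049,.038); q=holecentre(W,r[0],.054,.062,.03)
    print("rim",r,"sh",s,"seat",q)
    d=np.r_[r[0][:2]-hc,0]; print("units to go",(R.T@d/.2).round(3)); plan()
E
python3 - <<'E'
from h import *
look((.6286,-.0314))
E
```

```text
t 13.00 p [ 0.669  -0.1031  0.2531] yaw_y 30.51 F [ 0.6  0.4 -0.9] w 0.0544
tilt [-0.0006 -0.0004]
held (array([ 0.6684, -0.0993,  0.0277]), 48, np.float64(0.1991)) rel [-0.0007  0.0039] top z rel -0.054
rim (array([ 0.6286, -0.0317,  0.0367]), 48, np.float64(0.0577)) sh (array([ 0.6286, -0.0317,  0.0487]), 48, np.float64(0.0297)) seat (array([ 0.6286, -0.0315,  0.0299]), 48)
units to go [0.392 0.    0.   ]
t 13.05 p [ 0.6691 -0.1032  0.2531] yaw_y 30.50 F [ 0.2 -0.  -0.2] w 0.0544
tilt [-0.0004 -0.0002]
```

>>> servo_tool --moves '[{"dp": [0.1, 0, 0], "delta_rot": [0, 0, 0], "fingers": 0.5}, {"dp": [0.1, 0, 0], "delta_rot": [0, 0, 0], "fingers": 0.5}, {"dp": [0.1, 0, 0.1], "delta_rot": [0, 0, 0], "fingers": 0.5}, {"dp": [0.092, 0, 0.15], "delta_rot": [0, 0, 0], "fingers": 0.5}, {"dp": [0, 0, 0.15], "delta_rot": [0, 0, 0], "fingers": 0.5}]'

```text
clock: 13.55
position: [0.6277, -0.0322, 0.1733]
ee_rot: [-0.0, 0.495, 0.869, 0.001]
contact_force: [0.4, -0.5, -2.0]
width: 0.0543
gripper_force: 32.7
```

>>> servo_tool --moves '[{"dp": [0, 0, 0.05], "delta_rot": [0, 0, 0], "fingers": 0.5}, {"dp": [0, 0, 0], "delta_rot": [0, 0, 0], "fingers": 0.5}, {"dp": [0, 0, 0.03], "delta_rot": [0, 0, 0], "fingers": 0.5}, {"dp": [0, 0, 0.03], "delta_rot": [0, 0, 0], "fingers": 0.5}, {"dp": [0, 0, 0.02], "delta_rot": [0, 0, 0], "fingers": 0.5}]'

```text
clock: 14.05
position: [0.6302, -0.0347, 0.1476]
ee_rot: [0.001, 0.496, 0.869, 0.0]
contact_force: [-0.2, 0.3, -1.1]
width: 0.0547
gripper_force: 32.8
```

>>> servo_tool --moves '[{"dp": [0, 0, 0.03], "delta_rot": [0, 0, 0], "fingers": 0.5}, {"dp": [0, 0, 0.015], "delta_rot": [0, 0, 0], "fingers": 0.5}, {"dp": [0, 0, 0], "delta_rot": [0, 0, 0], "fingers": 0.5}]'

```text
clock: 14.35
position: [0.6295, -0.0343, 0.1375]
ee_rot: [-0.0, 0.496, 0.869, -0.0]
contact_force: [0.5, -0.8, -0.7]
width: 0.0544
gripper_force: 32.8
```

```bash
python3 - <<'E'
from h import *
plan(); grab("wrist"); z=load("wrist"); W=cloud(z); p,R=pose()
print(held(z,W,p,.042,.065),bandcentre(W,(.6286,-.0317),.054,.062,.037,.0295))
E
```

```text
t 14.35 p [ 0.6295 -0.0343  0.1375] yaw_y 30.59 F [ 0.5 -0.8 -0.7] w 0.0544
tilt [-0.0008  0.0003]
(array([ 0.6289, -0.0307,  0.0281]), 48, np.float64(0.0831)) (array([ 0.6285, -0.0313,  0.0366]), 25, np.float64(0.0576))
```

>>> servo_tool --moves '[{"dp": [0, 0, 0], "delta_rot": [0, 0, 0], "fingers": 1}, {"dp": [0, 0, 0], "delta_rot": [0, 0, 0], "fingers": 1}, {"dp": [0, 0, 0], "delta_rot": [0, 0, 0], "fingers": 1}, {"dp": [0, 0, 0], "delta_rot": [0, 0, 0], "fingers": 1}, {"dp": [0, 0, -0.1], "delta_rot": [0, 0, 0], "fingers": 1}]'

```text
clock: 14.9
position: [0.628, -0.0341, 0.1558]
ee_rot: [-0.003, 0.495, 0.869, -0.001]
contact_force: [-0.3, 0.4, -0.2]
width: 0.0853
gripper_force: 0.0
```

>>> servo_tool --moves '[{"dp": [0, 0, -0.15], "delta_rot": [0, 0, 0], "fingers": 1}, {"dp": [0, 0, -0.2], "delta_rot": [0, 0, 0], "fingers": 1}, {"dp": [0, 0, -0.15], "delta_rot": [0, 0, 0], "fingers": 1}, {"dp": [0, 0, 0], "delta_rot": [0, 0, 0], "fingers": 1}, {"dp": [0, 0, 0], "delta_rot": [0, 0, 0], "fingers": 1}]'

```text
clock: 15.4
position: [0.6298, -0.0343, 0.2589]
ee_rot: [0.001, 0.495, 0.869, 0.0]
contact_force: [-0.4, -0.1, -0.4]
width: 0.0855
gripper_force: 0.0
```

```bash
python3 - <<'E'
from h import *
plan(); grab("wrist"); W=cloud(load("wrist")); c=(.6286,-.0315)
print("rim",bandcentre(W,c,.054,.062,.037,.029)); print("capsule",bandcentre(W,c,.074,.09,.028))
plan([.4833,-.3028,.257],[.4833,-.3028,.104])
E
```

```text
t 15.40 p [ 0.6298 -0.0343  0.2589] yaw_y 30.60 F [-0.4 -0.1 -0.4] w 0.0855
tilt [ 0.0017 -0.0002]
rim (array([ 0.6286, -0.0314,  0.0365]), 44, np.float64(0.0578))
capsule (array([ 0.6291, -0.0306,  0.0275]), 48, np.float64(0.0825))
t 15.45 p [ 0.6291 -0.0342  0.2575] yaw_y 30.60 F [ 0.2  0.1 -1.2] w 0.0855
tilt [-0.0011  0.0003]
-> [ 0.4833 -0.3028  0.257 ] units [-0.785 -1.311  0.003] | x8 rows of [-0.098 -0.164  0.   ]
-> [ 0.4833 -0.3028  0.104 ] units [-0.001  0.001  0.765] | x4 rows of [-0.     0.     0.191]
```

The first capsule is home: its dome height matches the old one's. Now I take a second one from pocket 1 to bowl3.

>>> servo_tool --moves '[{"dp": [-0.098, -0.164, 0], "delta_rot": [0, 0, 0], "fingers": 1}, {"dp": [-0.098, -0.164, 0], "delta_rot": [0, 0, 0], "fingers": 1}, {"dp": [-0.098, -0.164, 0], "delta_rot": [0, 0, 0], "fingers": 1}, {"dp": [-0.098, -0.164, 0], "delta_rot": [0, 0, 0], "fingers": 1}, {"dp": [-0.098, -0.164, 0], "delta_rot": [0, 0, 0], "fingers": 1}]'

```text
clock: 15.95
position: [0.5367, -0.2029, 0.256]
ee_rot: [-0.002, 0.495, 0.869, -0.0]
contact_force: [0.4, -0.2, 0.3]
width: 0.0858
gripper_force: 0.0
```

>>> servo_tool --moves '[{"dp": [-0.098, -0.164, 0], "delta_rot": [0, 0, 0], "fingers": 1}, {"dp": [-0.098, -0.164, 0], "delta_rot": [0, 0, 0], "fingers": 1}, {"dp": [-0.099, -0.163, 0], "delta_rot": [0, 0, 0], "fingers": 1}, {"dp": [0, 0, 0.15], "delta_rot": [0, 0, 0], "fingers": 1}, {"dp": [0, 0, 0.15], "delta_rot": [0, 0, 0], "fingers": 1}]'

```text
clock: 16.45
position: [0.4828, -0.3041, 0.1964]
ee_rot: [-0.0, 0.497, 0.868, 0.0]
contact_force: [-0.5, -0.7, -1.3]
width: 0.0856
gripper_force: 0.0
```

>>> servo_tool --moves '[{"dp": [0, 0, 0.2], "delta_rot": [0, 0, 0], "fingers": 1}, {"dp": [0, 0, 0.15], "delta_rot": [0, 0, 0], "fingers": 1}, {"dp": [0, 0, 0.09], "delta_rot": [0, 0, 0], "fingers": 1}, {"dp": [0, 0, 0.025], "delta_rot": [0, 0, 0], "fingers": 1}, {"dp": [0, 0, 0], "delta_rot": [0, 0, 0], "fingers": 1}]'

```text
clock: 16.95
position: [0.4831, -0.3022, 0.1034]
ee_rot: [-0.002, 0.496, 0.869, 0.0]
contact_force: [-0.4, -0.0, -0.1]
width: 0.0853
gripper_force: 0.0
```

>>> servo_tool --moves '[{"dp": [0, 0, 0], "delta_rot": [0, 0, 0], "fingers": 0.5}, {"dp": [0, 0, 0], "delta_rot": [0, 0, 0], "fingers": 0.5}, {"dp": [0, 0, 0], "delta_rot": [0, 0, 0], "fingers": 0.5}, {"dp": [0, 0, 0], "delta_rot": [0, 0, 0], "fingers": 0.5}, {"dp": [0, 0, 0], "delta_rot": [0, 0, 0], "fingers": 0.5}]'

```text
clock: 17.45
position: [0.4845, -0.3034, 0.1065]
ee_rot: [0.001, 0.495, 0.869, -0.0]
contact_force: [-0.9, -0.2, 6.3]
width: 0.0546
gripper_force: 31.7
```

>>> servo_tool --moves '[{"dp": [0, 0, -0.05], "delta_rot": [0, 0, 0], "fingers": 0.5}, {"dp": [0, 0, -0.15], "delta_rot": [0, 0, 0], "fingers": 0.5}, {"dp": [0, 0, -0.2], "delta_rot": [0, 0, 0], "fingers": 0.5}, {"dp": [0, 0, -0.2], "delta_rot": [0, 0, 0], "fingers": 0.5}, {"dp": [0, 0, -0.15], "delta_rot": [0, 0, 0], "fingers": 0.5}]'

```text
clock: 17.95
position: [0.4841, -0.303, 0.2581]
ee_rot: [0.001, 0.495, 0.869, -0.0]
contact_force: [0.1, -0.3, -1.1]
width: 0.0544
gripper_force: 32.5
```

>>> servo_tool --moves '[{"dp": [0.16, 0.11, 0], "delta_rot": [0, 0, 0], "fingers": 0.5}, {"dp": [0.16, 0.11, 0], "delta_rot": [0, 0, 0], "fingers": 0.5}, {"dp": [0.16, 0.11, 0], "delta_rot": [0, 0, 0], "fingers": 0.5}, {"dp": [0.16, 0.11, 0], "delta_rot": [0, 0, 0], "fingers": 0.5}, {"dp": [0.027, 0.02, 0], "delta_rot": [0, 0, 0], "fingers": 0.5}]'

```text
clock: 18.45
position: [0.4943, -0.1373, 0.2555]
ee_rot: [-0.001, 0.494, 0.869, 0.001]
contact_force: [-0.5, -0.9, -1.7]
width: 0.0544
gripper_force: 32.6
```

>>> servo_tool --moves '[{"dp": [0, 0, 0], "delta_rot": [0, 0, 0], "fingers": 0.5}, {"dp": [0, 0, 0], "delta_rot": [0, 0, 0], "fingers": 0.5}, {"dp": [0, 0, 0], "delta_rot": [0, 0, 0], "fingers": 0.5}]'

```text
clock: 18.75
position: [0.4953, -0.1425, 0.2552]
ee_rot: [0.0, 0.496, 0.868, -0.0]
contact_force: [0.3, -0.6, -0.4]
width: 0.0545
gripper_force: 32.6
```

```bash
python3 - <<'E'
from h import *
look((.4545,-.072))
E
```

```text
t 18.75 p [ 0.4953 -0.1425  0.2552] yaw_y 30.53 F [ 0.3 -0.6 -0.4] w 0.0545
tilt [ 0.0003 -0.0007]
held (array([ 0.4953, -0.1397,  0.0269]), 48, np.float64(0.2003)) rel [0.0001 0.0028] top z rel -0.0548
rim (array([ 0.4557, -0.0702,  0.0367]), 48, np.float64(0.0577)) sh (array([ 0.4557, -0.0703,  0.0488]), 48, np.float64(0.0297)) seat (array([ 0.4556, -0.0701,  0.0299]), 48)
units to go [ 0.4    0.006 -0.   ]
t 18.80 p [ 0.4952 -0.1425  0.2551] yaw_y 30.51 F [ 0.1  1.1 -1.7] w 0.0542
tilt [ 0.     -0.0004]
```

>>> servo_tool --moves '[{"dp": [0.1, 0, 0], "delta_rot": [0, 0, 0], "fingers": 0.5}, {"dp": [0.1, 0.006, 0], "delta_rot": [0, 0, 0], "fingers": 0.5}, {"dp": [0.1, 0, 0.1], "delta_rot": [0, 0, 0], "fingers": 0.5}, {"dp": [0.1, 0, 0.15], "delta_rot": [0, 0, 0], "fingers": 0.5}, {"dp": [0, 0, 0.15], "delta_rot": [0, 0, 0], "fingers": 0.5}]'

```text
clock: 19.3
position: [0.4526, -0.0689, 0.1747]
ee_rot: [-0.001, 0.495, 0.869, 0.0]
contact_force: [-0.0, 0.5, -1.7]
width: 0.0545
gripper_force: 32.6
```

>>> servo_tool --moves '[{"dp": [0, 0, 0.05], "delta_rot": [0, 0, 0], "fingers": 0.5}, {"dp": [0, 0, 0], "delta_rot": [0, 0, 0], "fingers": 0.5}, {"dp": [0, 0, 0.03], "delta_rot": [0, 0, 0], "fingers": 0.5}, {"dp": [0, 0, 0.03], "delta_rot": [0, 0, 0], "fingers": 0.5}, {"dp": [0, 0, 0.02], "delta_rot": [0, 0, 0], "fingers": 0.5}]'

```text
clock: 19.8
position: [0.456, -0.0721, 0.1493]
ee_rot: [0.001, 0.496, 0.869, 0.0]
contact_force: [-0.0, -0.2, -1.6]
width: 0.0544
gripper_force: 32.5
```

>>> servo_tool --moves '[{"dp": [0, 0, 0.03], "delta_rot": [0, 0, 0], "fingers": 0.5}, {"dp": [0, 0, 0.01], "delta_rot": [0, 0, 0], "fingers": 0.5}, {"dp": [0, 0, 0], "delta_rot": [0, 0, 0], "fingers": 0.5}]'

```text
clock: 20.1
position: [0.4553, -0.0718, 0.1407]
ee_rot: [-0.0, 0.496, 0.869, -0.0]
contact_force: [-0.5, 0.3, -1.6]
width: 0.0542
gripper_force: 32.5
```

```bash
python3 - <<'E'
from h import *
plan(); grab("wrist"); z=load("wrist"); W=cloud(z); p,R=pose()
print(bandcentre(W,p,.07,.1,.028),bandcentre(W,(.4557,-.0702),.054,.062,.037,.0295))
E
```

```text
t 20.10 p [ 0.4553 -0.0718  0.1407] yaw_y 30.59 F [-0.5  0.3 -1.6] w 0.0542
tilt [-0.0007  0.0003]
(array([ 0.4554, -0.0691,  0.0279]), 48, np.float64(0.0848)) (array([ 0.4555, -0.0697,  0.0364]), 25, np.float64(0.0576))
```

>>> servo_tool --moves '[{"dp": [0, 0, 0.01], "delta_rot": [0, 0, 0], "fingers": 0.5}, {"dp": [0, 0, 0], "delta_rot": [0, 0, 0], "fingers": 0.5}, {"dp": [0, 0, 0], "delta_rot": [0, 0, 0], "fingers": 1}, {"dp": [0, 0, 0], "delta_rot": [0, 0, 0], "fingers": 1}, {"dp": [0, 0, 0], "delta_rot": [0, 0, 0], "fingers": 1}]'

```text
clock: 20.65
position: [0.4557, -0.0718, 0.1393]
ee_rot: [0.0, 0.495, 0.869, 0.0]
contact_force: [0.6, 0.4, -0.7]
width: 0.0854
gripper_force: 0.0
```

>>> servo_tool --moves '[{"dp": [0, 0, 0], "delta_rot": [0, 0, 0], "fingers": 1}, {"dp": [0, 0, -0.1], "delta_rot": [0, 0, 0], "fingers": 1}, {"dp": [0, 0, -0.15], "delta_rot": [0, 0, 0], "fingers": 1}, {"dp": [0, 0, -0.2], "delta_rot": [0, 0, 0], "fingers": 1}, {"dp": [0, 0, -0.15], "delta_rot": [0, 0, 0], "fingers": 1}]'

```text
clock: 21.15
position: [0.4558, -0.0719, 0.2612]
ee_rot: [0.001, 0.495, 0.869, 0.0]
contact_force: [0.9, 0.5, 0.3]
width: 0.0852
gripper_force: 0.0
```

>>> servo_tool --moves '[{"dp": [0, 0, 0], "delta_rot": [0, 0, 0], "fingers": 1}, {"dp": [0, 0, 0], "delta_rot": [0, 0, 0], "fingers": 1}]'

```text
clock: 21.35
position: [0.4555, -0.0718, 0.2594]
ee_rot: [0.001, 0.495, 0.869, 0.0]
contact_force: [-1.1, -0.2, -0.1]
width: 0.0852
gripper_force: 0.0
```

```bash
python3 - <<'E'
from h import *
plan(); grab("wrist"); W=cloud(load("wrist")); c=(.4557,-.0702)
print("rim",bandcentre(W,c,.054,.062,.037,.029)); print("capsule",bandcentre(W,c,.074,.09,.028))
plan([.4677,-.4017,.257],[.4677,-.4017,.104])
E
```

```text
t 21.35 p [ 0.4555 -0.0718  0.2594] yaw_y 30.60 F [-1.1 -0.2 -0.1] w 0.0852
tilt [ 0.0012 -0.0003]
rim (array([ 0.4557, -0.07  ,  0.0366]), 47, np.float64(0.0577))
capsule (array([ 0.4556, -0.0692,  0.0275]), 48, np.float64(0.0824))
t 21.40 p [ 0.4549 -0.0716  0.2584] yaw_y 30.60 F [-0.8  0.3 -0.5] w 0.0856
tilt [-0.0012  0.0004]
-> [ 0.4677 -0.4017  0.257 ] units [-1.453 -0.785  0.006] | x9 rows of [-0.161 -0.087  0.001]
-> [ 0.4677 -0.4017  0.104 ] units [-0.001  0.001  0.765] | x4 rows of [-0.     0.     0.191]
```

>>> servo_tool --moves '[{"dp": [-0.161, -0.087, 0], "delta_rot": [0, 0, 0], "fingers": 1}, {"dp": [-0.161, -0.087, 0], "delta_rot": [0, 0, 0], "fingers": 1}, {"dp": [-0.161, -0.087, 0], "delta_rot": [0, 0, 0], "fingers": 1}, {"dp": [-0.161, -0.087, 0], "delta_rot": [0, 0, 0], "fingers": 1}, {"dp": [-0.161, -0.087, 0], "delta_rot": [0, 0, 0], "fingers": 1}]'

```text
clock: 21.9
position: [0.4617, -0.2556, 0.2569]
ee_rot: [-0.002, 0.496, 0.869, 0.0]
contact_force: [0.6, 0.7, -0.1]
width: 0.0857
gripper_force: 0.0
```

>>> servo_tool --moves '[{"dp": [-0.161, -0.087, 0], "delta_rot": [0, 0, 0], "fingers": 1}, {"dp": [-0.161, -0.087, 0], "delta_rot": [0, 0, 0], "fingers": 1}, {"dp": [-0.161, -0.087, 0], "delta_rot": [0, 0, 0], "fingers": 1}, {"dp": [-0.163, -0.089, 0], "delta_rot": [0, 0, 0], "fingers": 1}, {"dp": [0, 0, 0.2], "delta_rot": [0, 0, 0], "fingers": 1}]'

```text
clock: 22.4
position: [0.47, -0.4086, 0.2212]
ee_rot: [0.006, 0.497, 0.868, -0.003]
contact_force: [0.7, 0.3, -0.6]
width: 0.0849
gripper_force: 0.0
```

>>> servo_tool --moves '[{"dp": [0, 0, 0.2], "delta_rot": [0, 0, 0], "fingers": 1}, {"dp": [0, 0, 0.2], "delta_rot": [0, 0, 0], "fingers": 1}, {"dp": [0, 0, 0.12], "delta_rot": [0, 0, 0], "fingers": 1}, {"dp": [0, 0, 0.05], "delta_rot": [0, 0, 0], "fingers": 1}, {"dp": [0, 0, 0], "delta_rot": [0, 0, 0], "fingers": 1}]'

```text
clock: 22.9
position: [0.467, -0.4004, 0.1024]
ee_rot: [-0.003, 0.495, 0.869, 0.001]
contact_force: [0.3, -0.2, 0.3]
width: 0.0856
gripper_force: 0.0
```

>>> servo_tool --moves '[{"dp": [0, 0, 0], "delta_rot": [0, 0, 0], "fingers": 0.5}, {"dp": [0, 0, 0], "delta_rot": [0, 0, 0], "fingers": 0.5}, {"dp": [0, 0, 0], "delta_rot": [0, 0, 0], "fingers": 0.5}, {"dp": [0, 0, 0], "delta_rot": [0, 0, 0], "fingers": 0.5}, {"dp": [0, 0, 0], "delta_rot": [0, 0, 0], "fingers": 0.5}]'

```text
clock: 23.4
position: [0.4688, -0.4023, 0.107]
ee_rot: [0.002, 0.495, 0.869, -0.001]
contact_force: [-1.1, 0.9, 6.6]
width: 0.0541
gripper_force: 32.1
```

>>> servo_tool --moves '[{"dp": [0, 0, -0.05], "delta_rot": [0, 0, 0], "fingers": 0.5}, {"dp": [0, 0, -0.15], "delta_rot": [0, 0, 0], "fingers": 0.5}, {"dp": [0, 0, -0.2], "delta_rot": [0, 0, 0], "fingers": 0.5}, {"dp": [0, 0, -0.2], "delta_rot": [0, 0, 0], "fingers": 0.5}, {"dp": [0, 0, -0.15], "delta_rot": [0, 0, 0], "fingers": 0.5}]'

```text
clock: 23.9
position: [0.4683, -0.4016, 0.2582]
ee_rot: [0.001, 0.495, 0.869, -0.0]
contact_force: [0.0, -0.1, -1.8]
width: 0.054
gripper_force: 32.4
```

>>> servo_tool --moves '[{"dp": [0.17, 0.117, 0], "delta_rot": [0, 0, 0], "fingers": 0.5}, {"dp": [0.17, 0.117, 0], "delta_rot": [0, 0, 0], "fingers": 0.5}, {"dp": [0.17, 0.117, 0], "delta_rot": [0, 0, 0], "fingers": 0.5}, {"dp": [0.17, 0.117, 0], "delta_rot": [0, 0, 0], "fingers": 0.5}, {"dp": [0.17, 0.117, 0], "delta_rot": [0, 0, 0], "fingers": 0.5}]'

```text
clock: 24.4
position: [0.4818, -0.1939, 0.2556]
ee_rot: [0.0, 0.496, 0.868, 0.0]
contact_force: [0.7, 0.1, -2.2]
width: 0.0543
gripper_force: 32.5
```

>>> servo_tool --moves '[{"dp": [0.17, 0.117, 0], "delta_rot": [0, 0, 0], "fingers": 0.5}, {"dp": [0.17, 0.117, 0], "delta_rot": [0, 0, 0], "fingers": 0.5}, {"dp": [0.17, 0.117, 0], "delta_rot": [0, 0, 0], "fingers": 0.5}, {"dp": [0.17, 0.117, 0], "delta_rot": [0, 0, 0], "fingers": 0.5}, {"dp": [0.17, 0.117, 0], "delta_rot": [0, 0, 0], "fingers": 0.5}]'

```text
clock: 24.9
position: [0.4959, 0.012, 0.2556]
ee_rot: [0.0, 0.496, 0.869, 0.0]
contact_force: [0.9, 0.0, -1.8]
width: 0.0542
gripper_force: 32.5
```

>>> servo_tool --moves '[{"dp": [0, 0, 0], "delta_rot": [0, 0, 0], "fingers": 0.5}, {"dp": [0, 0, 0], "delta_rot": [0, 0, 0], "fingers": 0.5}, {"dp": [0, 0, 0], "delta_rot": [0, 0, 0], "fingers": 0.5}, {"dp": [0, 0, 0], "delta_rot": [0, 0, 0], "fingers": 0.5}]'

```text
clock: 25.3
position: [0.4964, 0.0091, 0.2552]
ee_rot: [0.0, 0.496, 0.868, -0.0]
contact_force: [0.1, 0.2, -1.1]
width: 0.0542
gripper_force: 32.4
```

```bash
sed -i 's/held(z,W,p,.042,.06)/held(z,W,p,.042,.068)/' h.py; python3 - <<'E'
from h import *
look((.4548,.081))
E
```

```text
t 25.30 p [0.4964 0.0091 0.2552] yaw_y 30.50 F [ 0.1  0.2 -1.1] w 0.0542
tilt [-0.     -0.0003]
held (array([0.4963, 0.0122, 0.0279]), 48, np.float64(0.1989)) rel [-0.0001  0.0031] top z rel -0.0562
rim (array([0.4545, 0.0806, 0.0367]), 48, np.float64(0.0577)) sh (array([0.4544, 0.0807, 0.0487]), 48, np.float64(0.0297)) seat (array([0.4544, 0.0808, 0.0299]), 48)
units to go [ 0.401 -0.007 -0.   ]
t 25.35 p [0.4964 0.0091 0.2551] yaw_y 30.49 F [-0.3 -0.6 -1.9] w 0.0541
tilt [-0.     -0.0002]
```

>>> servo_tool --moves '[{"dp": [0.1, 0, 0], "delta_rot": [0, 0, 0], "fingers": 0.5}, {"dp": [0.1, -0.007, 0], "delta_rot": [0, 0, 0], "fingers": 0.5}, {"dp": [0.1, 0, 0.1], "delta_rot": [0, 0, 0], "fingers": 0.5}, {"dp": [0.101, 0, 0.15], "delta_rot": [0, 0, 0], "fingers": 0.5}, {"dp": [0, 0, 0.15], "delta_rot": [0, 0, 0], "fingers": 0.5}]'

```text
clock: 25.85
position: [0.4532, 0.0792, 0.1747]
ee_rot: [-0.0, 0.496, 0.869, 0.0]
contact_force: [0.6, -0.3, -2.2]
width: 0.0544
gripper_force: 32.4
```

>>> servo_tool --moves '[{"dp": [0, 0, 0.05], "delta_rot": [0, 0, 0], "fingers": 0.5}, {"dp": [0, 0, 0], "delta_rot": [0, 0, 0], "fingers": 0.5}, {"dp": [0, 0, 0.03], "delta_rot": [0, 0, 0], "fingers": 0.5}, {"dp": [0, 0, 0.03], "delta_rot": [0, 0, 0], "fingers": 0.5}, {"dp": [0, 0, 0.02], "delta_rot": [0, 0, 0], "fingers": 0.5}]'

```text
clock: 26.35
position: [0.455, 0.0783, 0.1494]
ee_rot: [0.001, 0.496, 0.868, 0.0]
contact_force: [-0.2, 0.0, -2.1]
width: 0.0541
gripper_force: 32.5
```

>>> servo_tool --moves '[{"dp": [0, 0, 0.03], "delta_rot": [0, 0, 0], "fingers": 0.5}, {"dp": [0, 0, 0.015], "delta_rot": [0, 0, 0], "fingers": 0.5}, {"dp": [0, 0, 0.005], "delta_rot": [0, 0, 0], "fingers": 0.5}, {"dp": [0, 0, 0], "delta_rot": [0, 0, 0], "fingers": 0.5}]'

```text
clock: 26.75
position: [0.4544, 0.0786, 0.1391]
ee_rot: [0.0, 0.495, 0.869, 0.0]
contact_force: [0.8, -0.5, -0.6]
width: 0.0539
gripper_force: 32.4
```

```bash
python3 - <<'E'
from h import *
plan(); grab("wrist"); z=load("wrist"); W=cloud(z); p,R=pose()
print(bandcentre(W,p,.07,.1,.028)if 0 else bandcentre(W,p,.042,.068,.028),bandcentre(W,(.4545,.0807),.054,.062,.037,.0295))
E
```

```text
t 26.75 p [0.4544 0.0786 0.1391] yaw_y 30.60 F [ 0.8 -0.5 -0.6] w 0.0539
tilt [0.0001 0.0001]
(array([0.4544, 0.0793, 0.0358]), 25, np.float64(0.0582)) (array([0.4544, 0.0811, 0.0366]), 25, np.float64(0.0576))
```

>>> servo_tool --moves '[{"dp": [0, 0, 0], "delta_rot": [0, 0, 0], "fingers": 1}, {"dp": [0, 0, 0], "delta_rot": [0, 0, 0], "fingers": 1}, {"dp": [0, 0, 0], "delta_rot": [0, 0, 0], "fingers": 1}, {"dp": [0, 0, 0], "delta_rot": [0, 0, 0], "fingers": 1}, {"dp": [0, 0, -0.1], "delta_rot": [0, 0, 0], "fingers": 1}]'

```text
clock: 27.3
position: [0.4528, 0.0785, 0.1575]
ee_rot: [-0.002, 0.496, 0.869, -0.001]
contact_force: [-0.2, 1.0, 0.4]
width: 0.0861
gripper_force: 0.0
```

>>> servo_tool --moves '[{"dp": [0, 0, -0.15], "delta_rot": [0, 0, 0], "fingers": 1}, {"dp": [0, 0, -0.2], "delta_rot": [0, 0, 0], "fingers": 1}, {"dp": [0, 0, -0.15], "delta_rot": [0, 0, 0], "fingers": 1}, {"dp": [0, 0, 0], "delta_rot": [0, 0, 0], "fingers": 1}, {"dp": [0, 0, 0], "delta_rot": [0, 0, 0], "fingers": 1}]'

```text
clock: 27.8
position: [0.4544, 0.0786, 0.2594]
ee_rot: [0.001, 0.495, 0.869, 0.0]
contact_force: [0.0, 0.1, -1.0]
width: 0.0854
gripper_force: 0.0
```

```bash
python3 - <<'E'
from h import *
plan(); grab("wrist"); W=cloud(load("wrist")); c=(.4545,.0807)
print("rim",bandcentre(W,c,.054,.062,.037,.029)); print("capsule",bandcentre(W,c,.074,.09,.028))
plan([.4545,.0787,.38],[.589,.287,.45])
E
```

```text
t 27.80 p [0.4544 0.0786 0.2594] yaw_y 30.60 F [ 0.   0.1 -1. ] w 0.0854
tilt [0.0013 0.0001]
rim (array([0.4544, 0.0809, 0.0365]), 46, np.float64(0.0577))
capsule (array([0.4545, 0.0816, 0.0275]), 48, np.float64(0.0825))
t 27.85 p [0.4538 0.0786 0.2584] yaw_y 30.59 F [-0.9  0.6 -0.5] w 0.0855
tilt [-0.0012  0.0001]
-> [0.4545 0.0787 0.38  ] units [-0.001  0.003 -0.608] | x4 rows of [-0.     0.001 -0.152]
-> [0.589 0.287 0.45 ] units [ 0.555  1.109 -0.351] | x7 rows of [ 0.079  0.158 -0.05 ]
```

All three capsules are home. Now the caps.

>>> servo_tool --moves '[{"dp": [0, 0, -0.2], "delta_rot": [0, 0, 0], "fingers": 1}, {"dp": [0, 0, -0.2], "delta_rot": [0, 0, 0], "fingers": 1}, {"dp": [0, 0, -0.2], "delta_rot": [0, 0, 0], "fingers": 1}, {"dp": [0.08, 0.16, -0.05], "delta_rot": [0, 0, 0], "fingers": 1}, {"dp": [0.08, 0.16, -0.05], "delta_rot": [0, 0, 0], "fingers": 1}]'

```text
clock: 28.35
position: [0.4934, 0.1388, 0.3991]
ee_rot: [-0.0, 0.496, 0.868, -0.0]
contact_force: [1.2, 0.2, 1.1]
width: 0.0853
gripper_force: 0.0
```

>>> servo_tool --moves '[{"dp": [0.08, 0.16, -0.05], "delta_rot": [0, 0, 0], "fingers": 1}, {"dp": [0.08, 0.16, -0.05], "delta_rot": [0, 0, 0], "fingers": 1}, {"dp": [0.08, 0.16, -0.05], "delta_rot": [0, 0, 0], "fingers": 1}, {"dp": [0.08, 0.16, -0.05], "delta_rot": [0, 0, 0], "fingers": 1}, {"dp": [0.08, 0.15, -0.05], "delta_rot": [0, 0, 0], "fingers": 1}]'

```text
clock: 28.85
position: [0.5893, 0.2893, 0.4466]
ee_rot: [-0.001, 0.495, 0.869, -0.002]
contact_force: [0.6, 0.8, 0.2]
width: 0.0856
gripper_force: 0.0
```

>>> servo_tool --moves '[{"dp": [0, 0, 0], "delta_rot": [0, 0, 0], "fingers": 1}, {"dp": [0, 0, 0], "delta_rot": [0, 0, 0], "fingers": 1}, {"dp": [0, 0, 0], "delta_rot": [0, 0, 0], "fingers": 1}]'

```text
clock: 29.15
position: [0.588, 0.2872, 0.4475]
ee_rot: [-0.001, 0.496, 0.868, -0.001]
contact_force: [0.4, 0.2, 1.1]
width: 0.0854
gripper_force: 0.0
```

```bash
python3 - <<'E'
from h import *
plan(); grab("wrist","w5.png"); z=load("wrist"); W=cloud(z); hsv=cv2.cvtColor(z["im"],cv2.COLOR_RGB2HSV)
for c in((.6206,.2198),(.564,.33),(.497,.4352)):
    D=W[...,:2]-np.array(c); tx=np.array([-.509,.8607]); ty=np.array([.8607,.509])
    m=(abs(D@tx)<.046)&(abs(D@ty)<.012)&(abs(W[...,2]-.26)<.006); P=W[m]
    if len(P)<20: print(c,len(P)); continue
    k=cv2.fitLine((P[:,:2]*1000).astype(np.float32),cv2.DIST_HUBER,0,.01,.01).ravel()
    t=(P[:,:2]-c)@tx; mid=np.array(c)+tx*(t.min()+t.max())/2
    print(c,len(P),"z",np.median(P[:,2]),"ang",np.degrees(np.arctan2(k[1],k[0])),"mean",P.mean(0)[:2],cv2.minAreaRect((P[:,:2]*1000).astype(np.float32)),"len",np.ptp(t),(np.array(mid)))
    g=(hsv[...,0]>60)&(hsv[...,0]<88)&(abs(W[...,2]-.209)<.004)&(np.hypot(D[...,0],D[...,1])<.055); 
    try: print("  hood",bandcentre(np.where(g[...,None],W,np.nan),c,.2,.215,.044))
    except Exception as e: print(e)
E
```

```text
t 29.15 p [0.588  0.2872 0.4475] yaw_y 30.57 F [0.4 0.2 1.1] w 0.0854
tilt [-0.0031 -0.0016]
(0.6206, 0.2198) 760 z 0.25862170780063964 ang -59.64853 mean [0.62245984 0.22255043] ((619.6171875, 218.43402099609375), (20.395206451416016, 82.46627044677734), 30.73037338256836) len 0.08245285442348796 [0.62093531 0.219233  ]
  hood (array([0.624 , 0.2216, 0.0426]), 43, np.float64(0.207))
(0.564, 0.33) 1074 z 0.25874614543787045 ang -59.228752 mean [0.56489252 0.33255663] ((566.3355102539062, 330.5367126464844), (9.766096115112305, 83.4573974609375), 30.47392463684082) len 0.0834461160357399 [0.56437243 0.32937023]
  hood (array([0.5656, 0.331 , 0.0421]), 44, np.float64(0.207))
(0.497, 0.4352) 404 z 0.25876851110808696 ang -56.97623 mean [0.51381054 0.4085389 ] ((510.2870788574219, 406.62493896484375), (17.662059783935547, 22.61551856994629), 30.782955169677734) len 0.02260432310965189 [0.51295446 0.4082216 ]
  hood (array([0.4994, 0.4335, 0.042 ]), 23, np.float64(0.207))
```

View pics/w5.png

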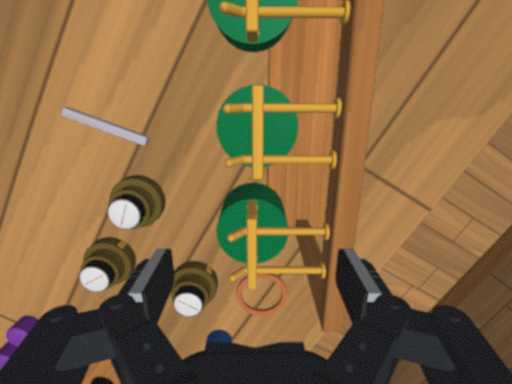

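Wrist view: bars are at (253,245), (258,132) and (252,15), each resting on its own pegs. The bowls, all with white capsules, are at (137,205), (107,265) and (195,290). I take the nearest cap, at (253,245), first.

>>> servo_tool --moves '[{"dp": [-0.13, -0.007, 0.08], "delta_rot": [0, 0, 0], "fingers": 1}, {"dp": [-0.13, -0.007, 0.08], "delta_rot": [0, 0, 0], "fingers": 1}, {"dp": [-0.13, -0.007, 0.08], "delta_rot": [0, 0, 0], "fingers": 0.8}, {"dp": [0, 0, 0], "delta_rot": [0, 0, 0], "fingers": 0.8}, {"dp": [0, 0, 0], "delta_rot": [0, 0, 0], "fingers": 0.8}]'

```text
clock: 29.7
position: [0.6241, 0.2175, 0.401]
ee_rot: [-0.001, 0.496, 0.868, -0.0]
contact_force: [0.3, 0.4, -0.3]
width: 0.0684
gripper_force: 0.0
```

>>> servo_tool --moves '[{"dp": [0, 0, 0], "delta_rot": [0, 0, 0], "fingers": 0.8}, {"dp": [0, 0, 0], "delta_rot": [0, 0, 0], "fingers": 0.8}]'

```text
clock: 29.9
position: [0.6242, 0.2193, 0.4023]
ee_rot: [0.001, 0.495, 0.869, 0.001]
contact_force: [-0.5, 1.0, 0.6]
width: 0.0683
gripper_force: 0.0
```

```bash
cat >> h.py <<'E'
tx=np.array([-.5090,.8607]); ty=np.array([.8607,.5090])
def bar(c):
    """bar centre by the histogram across and the ends along; the hood's top as a check"""
    z=load("wrist"); W=cloud(z); hsv=cv2.cvtColor(z["im"],cv2.COLOR_RGB2HSV); c=np.array(c,float)
    D=W[...,:2]-c; a=D@tx; b=D@ty; q=(W[...,2]>.252)&(W[...,2]<.267)&(np.hypot(a,b)<.055)&(hsv[...,0]>18)&(hsv[...,0]<36)&(hsv[...,1]>100)
    m=q&(abs(a)<.015); bc=(np.percentile(b[m],2)+np.percentile(b[m],98))/2; wb=np.percentile(b[m],98)-np.percentile(b[m],2)
    m=q&(abs(b-bc)<.004); lo,hi=a[m].min(),a[m].max(); ac=(lo+hi)/2
    aa=a[m]; bb=b[q&(abs(a)<.045)&(abs(b-bc)<.007)]; at=a[q&(abs(a)<.045)&(abs(b-bc)<.007)]; sl=np.polyfit(at,bb,1)[0]
    cc=c+ac*tx+bc*ty; print("bar",cc.round(4),"width %.4f len %.4f z %.4f slope deg %.2f"%(wb,hi-lo,np.median(W[m][:,2]),np.degrees(sl)))
    g=(hsv[...,0]>60)&(hsv[...,0]<88)&(W[...,2]<.217)&(W[...,2]>.2)&(np.hypot(a,b)<.06)
    try: print("hood",bandcentre(np.where(g[...,None],W,np.nan),cc,.2,.217,.044))
    except Exception as e: print(e)
    return cc
E
python3 - <<'E'
from h import *
plan(); grab("wrist"); c=bar((.6235,.2205)); plan([*(c-[.0003,.0025]),.40],[*(c-[.0003,.0025]),.31])
E
```

```text
t 29.90 p [0.6242 0.2193 0.4023] yaw_y 30.64 F [-0.5  1.   0.6] w 0.0683
tilt [0.0017 0.0009]
bar [0.6243 0.2211] width 0.0092 len 0.0826 z 0.2589 slope deg 0.24
hood (array([0.624 , 0.2213, 0.0427]), 46, np.float64(0.2069))
t 29.95 p [0.6242 0.2194 0.4021] yaw_y 30.65 F [-0.2  0.3  0.8] w 0.0683
tilt [0.0016 0.0007]
-> [0.624  0.2186 0.4   ] units [-0.003 -0.003  0.011] | x1 rows of [-0.003 -0.003  0.011]
-> [0.624  0.2186 0.31  ] units [ 0.    -0.001  0.45 ] | x3 rows of [ 0.   -0.    0.15]
```

>>> servo_tool --moves '[{"dp": [0, -0.003, 0.15], "delta_rot": [0, 0, 0], "fingers": 0.8}, {"dp": [0, 0, 0.15], "delta_rot": [0, 0, 0], "fingers": 0.8}, {"dp": [0, 0, 0.1], "delta_rot": [0, 0, 0], "fingers": 0.8}, {"dp": [0, 0, 0.065], "delta_rot": [0, 0, 0], "fingers": 0.8}, {"dp": [0, 0, 0], "delta_rot": [0, 0, 0], "fingers": 0.8}]'

```text
clock: 30.45
position: [0.6233, 0.2187, 0.3064]
ee_rot: [-0.001, 0.495, 0.869, -0.001]
contact_force: [-0.4, -0.3, 1.2]
width: 0.0684
gripper_force: 0.0
```

>>> servo_tool --moves '[{"dp": [0, 0, 0], "delta_rot": [0, 0, 0], "fingers": 0}, {"dp": [0, 0, 0], "delta_rot": [0, 0, 0], "fingers": 0}, {"dp": [0, 0, 0], "delta_rot": [0, 0, 0], "fingers": 0}, {"dp": [0, 0, 0], "delta_rot": [0, 0, 0], "fingers": 0}, {"dp": [0, 0, 0], "delta_rot": [0, 0, 0], "fingers": 0}]' --force 60

```text
clock: 30.95
position: [0.6244, 0.2185, 0.3092]
ee_rot: [0.001, 0.495, 0.869, 0.001]
contact_force: [-0.1, -0.2, 3.2]
width: 0.0085
gripper_force: 59.4
```

>>> servo_tool --moves '[{"dp": [0, 0, 0], "delta_rot": [0, 0, 0], "fingers": 0}, {"dp": [0, 0, 0], "delta_rot": [0, 0, 0], "fingers": 0}, {"dp": [0, 0, 0], "delta_rot": [0, 0, 0], "fingers": 0}]'

```text
clock: 31.25
position: [0.6244, 0.2185, 0.3091]
ee_rot: [0.001, 0.495, 0.869, 0.001]
contact_force: [1.0, 0.6, 5.7]
width: 0.0086
gripper_force: 59.7
```

```bash
python3 - <<'E'
from h import *
plan(); grab("wrist","w6.png")
E
```

```text
t 31.25 p [0.6244 0.2185 0.3091] yaw_y 30.60 F [1.  0.6 5.7] w 0.0086
tilt [0.002  0.0006]
```

View pics/w6.png

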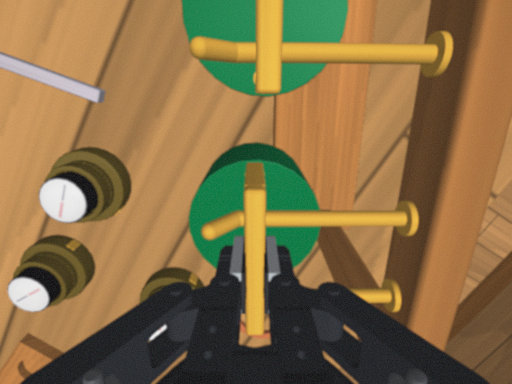

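Wrist view: the pads hold the bar at (257,255) between the two pegs, with the bowls at (85,185), (50,275) and (175,285). Next I lift past the tips, draw the cap out and go to a pose beside bowl1.

>>> servo_tool --moves '[{"dp": [0, 0, -0.04], "delta_rot": [0, 0, 0], "fingers": 0}, {"dp": [0, 0, -0.04], "delta_rot": [0, 0, 0], "fingers": 0}, {"dp": [0, 0, -0.035], "delta_rot": [0, 0, 0], "fingers": 0}, {"dp": [0, 0, 0], "delta_rot": [0, 0, 0], "fingers": 0}, {"dp": [0, 0, 0], "delta_rot": [0, 0, 0], "fingers": 0}]'

```text
clock: 31.8
position: [0.6241, 0.2184, 0.3311]
ee_rot: [-0.0, 0.495, 0.869, -0.0]
contact_force: [-1.0, 0.5, -3.1]
width: 0.0085
gripper_force: 58.8
```

>>> servo_tool --moves '[{"dp": [0, -0.08, 0], "delta_rot": [0, 0, 0], "fingers": 0}, {"dp": [0, -0.1, 0], "delta_rot": [0, 0, 0], "fingers": 0}, {"dp": [0, -0.1, 0], "delta_rot": [0, 0, 0], "fingers": 0}, {"dp": [0, -0.1, 0], "delta_rot": [0, 0, 0], "fingers": 0}, {"dp": [0, -0.1, 0], "delta_rot": [0, 0, 0], "fingers": 0}]'

```text
clock: 32.3
position: [0.5404, 0.1691, 0.3305]
ee_rot: [-0.0, 0.495, 0.869, -0.0]
contact_force: [0.4, 0.2, -3.0]
width: 0.0087
gripper_force: 58.8
```

>>> servo_tool --moves '[{"dp": [-0.16, -0.02, 0], "delta_rot": [0, 0, 0], "fingers": 0}, {"dp": [-0.16, -0.02, 0], "delta_rot": [0, 0, 0], "fingers": 0}, {"dp": [-0.16, -0.02, 0], "delta_rot": [0, 0, 0], "fingers": 0}, {"dp": [-0.16, -0.02, 0], "delta_rot": [0, 0, 0], "fingers": 0}, {"dp": [-0.16, -0.02, 0], "delta_rot": [0, 0, 0], "fingers": 0}]'

```text
clock: 32.8
position: [0.6057, 0.0205, 0.3307]
ee_rot: [-0.0, 0.495, 0.869, -0.0]
contact_force: [0.4, 1.1, -3.0]
width: 0.0088
gripper_force: 58.8
```

>>> servo_tool --moves '[{"dp": [-0.16, -0.01, 0], "delta_rot": [0, 0, 0], "fingers": 0}, {"dp": [-0.16, 0, 0], "delta_rot": [0, 0, 0], "fingers": 0}, {"dp": [-0.16, 0, 0], "delta_rot": [0, 0, 0], "fingers": 0}, {"dp": [-0.16, 0, 0], "delta_rot": [0, 0, 0], "fingers": 0}, {"dp": [-0.16, 0, 0], "delta_rot": [0, 0, 0], "fingers": 0}]'

```text
clock: 33.3
position: [0.6857, -0.1182, 0.3304]
ee_rot: [-0.001, 0.496, 0.869, -0.0]
contact_force: [-0.1, 0.3, -2.0]
width: 0.0088
gripper_force: 58.8
```

>>> servo_tool --moves '[{"dp": [-0.04, 0, 0], "delta_rot": [0, 0, 0], "fingers": 0}, {"dp": [0, 0, 0], "delta_rot": [0, 0, 0], "fingers": 0}, {"dp": [0, 0, 0], "delta_rot": [0, 0, 0], "fingers": 0}, {"dp": [0, 0, 0], "delta_rot": [0, 0, 0], "fingers": 0}]'

```text
clock: 33.7
position: [0.6888, -0.1227, 0.3312]
ee_rot: [-0.0, 0.495, 0.869, 0.0]
contact_force: [0.6, -0.3, -1.7]
width: 0.0088
gripper_force: 58.8
```

```bash
cat >> h.py <<'E'
def lookcap(bowl):
    plan(); grab("wrist"); z=load("wrist"); W=cloud(z)
    r=bandcentre(W,bowl,.054,.062,.037,.0295); s=bandcentre(W,r[0],.025,.034,.049,.038); c=bandcentre(W,r[0],.074,.09,.028)
    print("rim",r,"sh",s,"caps",c)
    p,R=pose(); hsv=cv2.cvtColor(z["im"],cv2.COLOR_RGB2HSV)
    g=(hsv[...,0]>60)&(hsv[...,0]<88)&(abs(W[...,2]-(p[2]-.101))<.01)&(np.hypot(W[...,0]-p[0],W[...,1]-p[1])<.06)
    P=W[g]; print("hood",len(P),"z",np.median(P[:,2]))
    A=np.c_[P[:,:2]-p[:2],np.ones(len(P))]; k=np.linalg.lstsq(A,P[:,2],rcond=None)[0]; print("hood slope",k[:2].round(3))
    try: h=bandcentre(np.where(g[...,None],W,np.nan),p,0,1,.044); print("hood c",h,"rel",h[0][:2]-p[:2])
    except Exception as e: print(e)
    plan([*(r[0][:2]-[.0003,.002]),p[2]])
E
python3 - <<'E'
from h import *
lookcap((.6286,-.0315)); cv2.imwrite("pics/w7.png",load("wrist")["im"][:,:,::-1])
E
```

```text
t 33.70 p [ 0.6888 -0.1227  0.3312] yaw_y 30.66 F [ 0.6 -0.3 -1.7] w 0.0088
tilt [-0.0006  0.0009]
rim (array([ 0.6284, -0.0316,  0.0367]), 48, np.float64(0.0578)) sh (array([ 0.6285, -0.0316,  0.0487]), 48, np.float64(0.0297)) caps (array([ 0.6291, -0.0308,  0.0275]), 48, np.float64(0.0825))
hood 8195 z 0.22885857632817266
hood slope [ 0.004 -0.01 ]
hood c (array([ 0.6887, -0.12  ,  0.0431]), 38, np.float64(0.2287)) rel [-0.00019488  0.00268184]
t 33.75 p [ 0.6889 -0.1227  0.3314] yaw_y 30.67 F [ 0.  -0.5 -2.5] w 0.0086
tilt [-0.0002  0.0006]
-> [ 0.6281 -0.0336  0.3314] units [ 0.538 -0.034  0.   ] | x3 rows of [ 0.179 -0.011  0.   ]
```

View pics/w7.png

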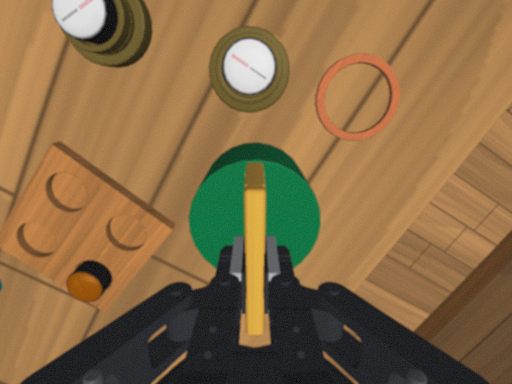

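Wrist view: the hood is level at (255,205), bowl1 with its capsule is at (248,68), and the amber capsule is in the tray at (90,280). Lowering onto bowl1.

>>> servo_tool --moves '[{"dp": [0.135, -0.01, 0], "delta_rot": [0, 0, 0], "fingers": 0}, {"dp": [0.135, -0.01, 0], "delta_rot": [0, 0, 0], "fingers": 0}, {"dp": [0.135, -0.01, 0], "delta_rot": [0, 0, 0], "fingers": 0}, {"dp": [0.13, -0.004, 0], "delta_rot": [0, 0, 0], "fingers": 0}, {"dp": [0, 0, 0.1], "delta_rot": [0, 0, 0], "fingers": 0}]'

```text
clock: 34.25
position: [0.6279, -0.0315, 0.315]
ee_rot: [0.002, 0.494, 0.87, 0.002]
contact_force: [0.9, 0.2, -1.6]
width: 0.0086
gripper_force: 58.8
```

>>> servo_tool --moves '[{"dp": [0, 0, 0.1], "delta_rot": [0, 0, 0], "fingers": 0}, {"dp": [0, 0, 0.1], "delta_rot": [0, 0, 0], "fingers": 0}, {"dp": [0, 0, 0.1], "delta_rot": [0, 0, 0], "fingers": 0}, {"dp": [0, 0, 0.06], "delta_rot": [0, 0, 0], "fingers": 0}, {"dp": [0, 0, 0], "delta_rot": [0, 0, 0], "fingers": 0}]'

```text
clock: 34.75
position: [0.6279, -0.0346, 0.2376]
ee_rot: [-0.002, 0.495, 0.869, -0.001]
contact_force: [-0.5, 0.1, -2.5]
width: 0.0084
gripper_force: 58.8
```

>>> servo_tool --moves '[{"dp": [0, 0, 0.05], "delta_rot": [0, 0, 0], "fingers": 0}, {"dp": [0, 0, 0.05], "delta_rot": [0, 0, 0], "fingers": 0}, {"dp": [0, 0, 0.05], "delta_rot": [0, 0, 0], "fingers": 0}, {"dp": [0, 0, 0.03], "delta_rot": [0, 0, 0], "fingers": 0}, {"dp": [0, 0, 0], "delta_rot": [0, 0, 0], "fingers": 0}]'

```text
clock: 35.25
position: [0.6285, -0.0353, 0.2018]
ee_rot: [-0.001, 0.496, 0.869, -0.0]
contact_force: [-0.4, -0.2, -2.7]
width: 0.0084
gripper_force: 58.8
```

>>> servo_tool --moves '[{"dp": [0, 0, 0.02], "delta_rot": [0, 0, 0], "fingers": 0}, {"dp": [0, 0, 0.005], "delta_rot": [0, 0, 0], "fingers": 0}, {"dp": [0, 0, 0], "delta_rot": [0, 0, 0], "fingers": 0}]'

```text
clock: 35.55
position: [0.6292, -0.0354, 0.1981]
ee_rot: [0.0, 0.496, 0.869, 0.0]
contact_force: [-0.2, -0.6, -2.2]
width: 0.0086
gripper_force: 58.8
```

```bash
cat >> h.py <<'E'
def hood(c,bowl):
    grab("wrist"); z=load("wrist"); W=cloud(z); hsv=cv2.cvtColor(z["im"],cv2.COLOR_RGB2HSV); plan()
    g=(hsv[...,0]>60)&(hsv[...,0]<88)&(W[...,2]>.085)&(W[...,2]<.11)&(np.hypot(W[...,0]-bowl[0],W[...,1]-bowl[1])<.06)
    P=W[g]; k=np.linalg.lstsq(np.c_[P[:,:2]-np.array(bowl),np.ones(len(P))],P[:,2],rcond=None)[0]; print("hood top z",np.median(P[:,2]).round(4),"slope",k[:2].round(3))
    try: print("c",bandcentre(np.where(g[...,None],W,np.nan),bowl,0,1,.044), "shoulder",bandcentre(W,bowl,.024,.036,.049,.0445))
    except Exception as e: print(e)
E
python3 -c "
from h import *
plan(); hood(0,(.6285,-.0316))"
```

```text
t 35.55 p [ 0.6292 -0.0354  0.1981] yaw_y 30.59 F [-0.2 -0.6 -2.2] w 0.0086
tilt [0.0001 0.0001]
t 35.60 p [ 0.6293 -0.0354  0.1983] yaw_y 30.59 F [-0.6  0.2 -2.8] w 0.0091
tilt [0.0004 0.    ]
hood top z 0.0958 slope [ 0.007 -0.017]
c (array([ 0.6291, -0.0329,  0.0432]), 38, np.float64(0.0956)) shoulder (array([ 0.6286, -0.0315,  0.0486]), 23, np.float64(0.0289))
```

>>> servo_tool --moves '[{"dp": [0, 0, 0.004], "delta_rot": [0, 0, 0], "fingers": 0}, {"dp": [0, 0, 0], "delta_rot": [0, 0, 0], "fingers": 0}, {"dp": [0, 0, 0], "delta_rot": [0, 0, 0], "fingers": 0.5}, {"dp": [0, 0, 0], "delta_rot": [0, 0, 0], "fingers": 0.5}, {"dp": [0, 0, 0], "delta_rot": [0, 0, 0], "fingers": 0.5}]'

```text
clock: 36.1
position: [0.6294, -0.0354, 0.1978]
ee_rot: [0.0, 0.495, 0.869, 0.0]
contact_force: [-0.1, 0.3, -0.0]
width: 0.0428
gripper_force: 0.0
```

>>> servo_tool --moves '[{"dp": [0, 0, 0], "delta_rot": [0, 0, 0], "fingers": 0.8}, {"dp": [0, 0, -0.08], "delta_rot": [0, 0, 0], "fingers": 0.8}, {"dp": [0, 0, -0.15], "delta_rot": [0, 0, 0], "fingers": 0.8}, {"dp": [0, 0, -0.2], "delta_rot": [0, 0, 0], "fingers": 0.8}, {"dp": [0, 0, -0.2], "delta_rot": [0, 0, 0], "fingers": 0.8}]'

```text
clock: 36.6
position: [0.6288, -0.0353, 0.3243]
ee_rot: [-0.0, 0.496, 0.869, -0.0]
contact_force: [0.7, -0.0, 0.2]
width: 0.0686
gripper_force: 0.0
```

>>> servo_tool --moves '[{"dp": [0, 0, -0.2], "delta_rot": [0, 0, 0], "fingers": 0.8}, {"dp": [0, 0, -0.2], "delta_rot": [0, 0, 0], "fingers": 0.8}, {"dp": [0, 0, 0], "delta_rot": [0, 0, 0], "fingers": 0.8}, {"dp": [0, 0, 0], "delta_rot": [0, 0, 0], "fingers": 0.8}, {"dp": [0, 0, 0], "delta_rot": [0, 0, 0], "fingers": 0.8}]'

```text
clock: 37.1
position: [0.6287, -0.0353, 0.4019]
ee_rot: [-0.001, 0.495, 0.869, -0.0]
contact_force: [-0.2, 0.7, 0.1]
width: 0.0686
gripper_force: 0.0
```

```bash
python3 -c "
from h import *
plan(); hood(0,(.6285,-.0316)); plan([.566,.328,.40])"
```

```text
t 37.10 p [ 0.6287 -0.0353  0.4019] yaw_y 30.60 F [-0.2  0.7  0.1] w 0.0686
tilt [-0.0024  0.0005]
t 37.15 p [ 0.6286 -0.0353  0.4015] yaw_y 30.60 F [-0.3  0.1  0.1] w 0.0685
tilt [-0.0032  0.0007]
hood top z 0.0951 slope [ 0.003 -0.005]
c (array([ 0.6286, -0.0325,  0.0426]), 46, np.float64(0.095)) shoulder (array([ 0.6286, -0.0316,  0.0486]), 23, np.float64(0.0289))
t 37.15 p [ 0.6286 -0.0353  0.4015] yaw_y 30.60 F [-0.3  0.1  0.1] w 0.0685
tilt [-0.0032  0.0007]
-> [0.566 0.328 0.4  ] units [1.723 0.655 0.01 ] | x10 rows of [0.172 0.066 0.001]
```

Bowl1 is capped: the hood top is at 0.095, level and centred. Now the middle cap.

>>> servo_tool --moves '[{"dp": [0.172, 0.066, 0], "delta_rot": [0, 0, 0], "fingers": 0.8}, {"dp": [0.172, 0.066, 0], "delta_rot": [0, 0, 0], "fingers": 0.8}, {"dp": [0.172, 0.066, 0], "delta_rot": [0, 0, 0], "fingers": 0.8}, {"dp": [0.172, 0.066, 0], "delta_rot": [0, 0, 0], "fingers": 0.8}, {"dp": [0.172, 0.066, 0], "delta_rot": [0, 0, 0], "fingers": 0.8}]'

```text
clock: 37.65
position: [0.5977, 0.1476, 0.4015]
ee_rot: [-0.001, 0.496, 0.869, -0.001]
contact_force: [-0.2, -0.6, 0.4]
width: 0.068
gripper_force: 0.0
```

>>> servo_tool --moves '[{"dp": [0.172, 0.066, 0], "delta_rot": [0, 0, 0], "fingers": 0.8}, {"dp": [0.172, 0.066, 0], "delta_rot": [0, 0, 0], "fingers": 0.8}, {"dp": [0.172, 0.066, 0], "delta_rot": [0, 0, 0], "fingers": 0.8}, {"dp": [0.172, 0.066, 0], "delta_rot": [0, 0, 0], "fingers": 0.8}, {"dp": [0.172, 0.066, 0], "delta_rot": [0, 0, 0], "fingers": 0.8}]'

```text
clock: 38.15
position: [0.5669, 0.3292, 0.4014]
ee_rot: [-0.001, 0.495, 0.869, -0.001]
contact_force: [0.5, -0.6, 0.4]
width: 0.0685
gripper_force: 0.0
```

>>> servo_tool --moves '[{"dp": [0, 0, 0], "delta_rot": [0, 0, 0], "fingers": 0.8}, {"dp": [0, 0, 0], "delta_rot": [0, 0, 0], "fingers": 0.8}, {"dp": [0, 0, 0], "delta_rot": [0, 0, 0], "fingers": 0.8}, {"dp": [0, 0, 0], "delta_rot": [0, 0, 0], "fingers": 0.8}]'

```text
clock: 38.55
position: [0.568, 0.3266, 0.403]
ee_rot: [-0.0, 0.496, 0.868, -0.0]
contact_force: [1.1, -0.3, 1.4]
width: 0.0683
gripper_force: 0.0
```

```bash
python3 - <<'E'
from h import *
plan(); grab("wrist"); c=bar((.5663,.3305)); plan([*(c-[.0002,.0022]),.40],[*(c-[.0002,.0022]),.309])
E
```

```text
t 38.55 p [0.568  0.3266 0.403 ] yaw_y 30.50 F [ 1.1 -0.3  1.4] w 0.0683
tilt [-0.0005 -0.0006]
bar [0.566  0.3311] width 0.0089 len 0.0826 z 0.2589 slope deg -0.23
hood (array([0.5655, 0.3314, 0.0426]), 45, np.float64(0.2069))
t 38.60 p [0.568  0.3266 0.4032] yaw_y 30.50 F [ 0.6 -0.2  0.2] w 0.0683
tilt [-0.0002 -0.0004]
-> [0.5658 0.3289 0.4   ] units [ 0.015 -0.004  0.016] | x1 rows of [ 0.015 -0.004  0.016]
-> [0.5658 0.3289 0.309 ] units [0.    0.    0.455] | x3 rows of [0.    0.    0.152]
```

>>> servo_tool --moves '[{"dp": [0.015, -0.004, 0.1], "delta_rot": [0, 0, 0], "fingers": 0.8}, {"dp": [0, 0, 0.15], "delta_rot": [0, 0, 0], "fingers": 0.8}, {"dp": [0, 0, 0.15], "delta_rot": [0, 0, 0], "fingers": 0.8}, {"dp": [0, 0, 0.07], "delta_rot": [0, 0, 0], "fingers": 0.8}, {"dp": [0, 0, 0], "delta_rot": [0, 0, 0], "fingers": 0.8}]'

```text
clock: 39.1
position: [0.5647, 0.3286, 0.3066]
ee_rot: [-0.002, 0.496, 0.868, -0.002]
contact_force: [-0.0, -0.8, -0.2]
width: 0.0684
gripper_force: 0.0
```

>>> servo_tool --moves '[{"dp": [0, 0, 0], "delta_rot": [0, 0, 0], "fingers": 0}, {"dp": [0, 0, 0], "delta_rot": [0, 0, 0], "fingers": 0}, {"dp": [0, 0, 0], "delta_rot": [0, 0, 0], "fingers": 0}, {"dp": [0, 0, 0], "delta_rot": [0, 0, 0], "fingers": 0}, {"dp": [0, 0, 0], "delta_rot": [0, 0, 0], "fingers": 0}]' --force 60

```text
clock: 39.6
position: [0.5658, 0.3302, 0.3106]
ee_rot: [0.001, 0.495, 0.869, 0.001]
contact_force: [0.2, -0.2, 3.3]
width: 0.0086
gripper_force: 59.8
```

>>> servo_tool --moves '[{"dp": [0, 0, 0], "delta_rot": [0, 0, 0], "fingers": 0}, {"dp": [0, 0, -0.04], "delta_rot": [0, 0, 0], "fingers": 0}, {"dp": [0, 0, -0.04], "delta_rot": [0, 0, 0], "fingers": 0}, {"dp": [0, 0, -0.035], "delta_rot": [0, 0, 0], "fingers": 0}, {"dp": [0, 0, 0], "delta_rot": [0, 0, 0], "fingers": 0}]'

```text
clock: 40.1
position: [0.5659, 0.3303, 0.3336]
ee_rot: [0.001, 0.495, 0.869, 0.001]
contact_force: [-0.0, -0.2, -2.7]
width: 0.0091
gripper_force: 59.0
```

>>> servo_tool --moves '[{"dp": [0, -0.08, 0], "delta_rot": [0, 0, 0], "fingers": 0}, {"dp": [0, -0.11, 0], "delta_rot": [0, 0, 0], "fingers": 0}, {"dp": [0, -0.11, 0], "delta_rot": [0, 0, 0], "fingers": 0}, {"dp": [0, -0.11, 0], "delta_rot": [0, 0, 0], "fingers": 0}, {"dp": [0, -0.11, 0], "delta_rot": [0, 0, 0], "fingers": 0}]'

```text
clock: 40.6
position: [0.475, 0.2767, 0.332]
ee_rot: [-0.0, 0.495, 0.869, -0.0]
contact_force: [0.0, 1.0, -2.2]
width: 0.0083
gripper_force: 59.0
```

>>> servo_tool --moves '[{"dp": [-0.149, -0.066, 0], "delta_rot": [0, 0, 0], "fingers": 0}, {"dp": [-0.149, -0.066, 0], "delta_rot": [0, 0, 0], "fingers": 0}, {"dp": [-0.149, -0.066, 0], "delta_rot": [0, 0, 0], "fingers": 0}, {"dp": [-0.149, -0.066, 0], "delta_rot": [0, 0, 0], "fingers": 0}, {"dp": [-0.149, -0.066, 0], "delta_rot": [0, 0, 0], "fingers": 0}]'

```text
clock: 41.1
position: [0.4947, 0.1141, 0.3322]
ee_rot: [-0.0, 0.495, 0.869, 0.0]
contact_force: [0.9, -0.5, -2.3]
width: 0.0085
gripper_force: 59.0
```

>>> servo_tool --moves '[{"dp": [-0.149, -0.066, 0], "delta_rot": [0, 0, 0], "fingers": 0}, {"dp": [-0.149, -0.066, 0], "delta_rot": [0, 0, 0], "fingers": 0}, {"dp": [-0.149, -0.066, 0], "delta_rot": [0, 0, 0], "fingers": 0}, {"dp": [-0.149, -0.066, 0], "delta_rot": [0, 0, 0], "fingers": 0}, {"dp": [0, 0, 0], "delta_rot": [0, 0, 0], "fingers": 0}]'

```text
clock: 41.6
position: [0.5107, -0.0178, 0.3321]
ee_rot: [0.001, 0.497, 0.868, -0.001]
contact_force: [0.3, 0.4, -1.4]
width: 0.0088
gripper_force: 59.1
```

>>> servo_tool --moves '[{"dp": [0, 0, 0], "delta_rot": [0, 0, 0], "fingers": 0}, {"dp": [0, 0, 0], "delta_rot": [0, 0, 0], "fingers": 0}, {"dp": [0, 0, 0], "delta_rot": [0, 0, 0], "fingers": 0}]'

```text
clock: 41.9
position: [0.51, -0.0131, 0.3323]
ee_rot: [-0.0, 0.495, 0.869, 0.0]
contact_force: [0.5, 0.9, -2.8]
width: 0.0086
gripper_force: 59.1
```

```bash
python3 - <<'E'
from h import *
lookcap((.4544,.0809))
E
```

```text
t 41.90 p [ 0.51   -0.0131  0.3323] yaw_y 30.68 F [ 0.5  0.9 -2.8] w 0.0086
tilt [-0.0001  0.0006]
rim (array([0.4544, 0.0808, 0.0366]), 48, np.float64(0.0578)) sh (array([0.4544, 0.0809, 0.0486]), 48, np.float64(0.0297)) caps (array([0.4544, 0.0814, 0.0275]), 48, np.float64(0.0825))
hood 8069 z 0.22862085430439166
hood slope [-0.001 -0.01 ]
hood c (array([ 0.5108, -0.0118,  0.0434]), 38, np.float64(0.2285)) rel [0.00080026 0.00133186]
t 41.95 p [ 0.51   -0.0131  0.3323] yaw_y 30.68 F [ 0.3 -0.8 -2.7] w 0.0087
tilt [0.     0.0004]
-> [0.4541 0.0788 0.3323] units [ 0.538 -0.006  0.   ] | x3 rows of [ 0.179 -0.002  0.   ]
```

>>> servo_tool --moves '[{"dp": [0.135, -0.003, 0], "delta_rot": [0, 0, 0], "fingers": 0}, {"dp": [0.135, -0.003, 0], "delta_rot": [0, 0, 0], "fingers": 0}, {"dp": [0.135, 0, 0], "delta_rot": [0, 0, 0], "fingers": 0}, {"dp": [0.135, 0, 0], "delta_rot": [0, 0, 0], "fingers": 0}, {"dp": [0, 0, 0.1], "delta_rot": [0, 0, 0], "fingers": 0}]'

```text
clock: 42.45
position: [0.4534, 0.0814, 0.3146]
ee_rot: [0.002, 0.494, 0.87, 0.002]
contact_force: [0.6, -0.8, -2.7]
width: 0.0085
gripper_force: 59.1
```

>>> servo_tool --moves '[{"dp": [0, 0, 0.1], "delta_rot": [0, 0, 0], "fingers": 0}, {"dp": [0, 0, 0.1], "delta_rot": [0, 0, 0], "fingers": 0}, {"dp": [0, 0, 0.1], "delta_rot": [0, 0, 0], "fingers": 0}, {"dp": [0, 0, 0.06], "delta_rot": [0, 0, 0], "fingers": 0}, {"dp": [0, 0, 0], "delta_rot": [0, 0, 0], "fingers": 0}]'

```text
clock: 42.95
position: [0.4528, 0.0789, 0.2388]
ee_rot: [-0.002, 0.495, 0.869, -0.001]
contact_force: [-0.4, 0.3, -2.0]
width: 0.0086
gripper_force: 59.0
```

>>> servo_tool --moves '[{"dp": [0, 0, 0.05], "delta_rot": [0, 0, 0], "fingers": 0}, {"dp": [0, 0, 0.05], "delta_rot": [0, 0, 0], "fingers": 0}, {"dp": [0, 0, 0.05], "delta_rot": [0, 0, 0], "fingers": 0}, {"dp": [0, 0, 0.03], "delta_rot": [0, 0, 0], "fingers": 0}, {"dp": [0, 0, 0], "delta_rot": [0, 0, 0], "fingers": 0}]'

```text
clock: 43.45
position: [0.4535, 0.0782, 0.2033]
ee_rot: [-0.001, 0.496, 0.869, -0.001]
contact_force: [-0.4, -0.2, -1.9]
width: 0.0086
gripper_force: 59.0
```

>>> servo_tool --moves '[{"dp": [0, 0, 0.02], "delta_rot": [0, 0, 0], "fingers": 0}, {"dp": [0, 0, 0.005], "delta_rot": [0, 0, 0], "fingers": 0}, {"dp": [0, 0, 0], "delta_rot": [0, 0, 0], "fingers": 0}]'

```text
clock: 43.75
position: [0.4542, 0.0782, 0.1993]
ee_rot: [0.0, 0.496, 0.869, 0.0]
contact_force: [-0.1, 0.8, -2.1]
width: 0.0086
gripper_force: 59.0
```

```bash
python3 -c "
from h import *
plan(); hood(0,(.4544,.0809))"
```

```text
t 43.75 p [0.4542 0.0782 0.1993] yaw_y 30.59 F [-0.1  0.8 -2.1] w 0.0086
tilt [0.0002 0.0001]
t 43.80 p [0.4543 0.0782 0.1995] yaw_y 30.59 F [ 0.5 -0.6 -3. ] w 0.0083
tilt [0.0004 0.0001]
hood top z 0.0957 slope [ 0.005 -0.02 ]
c (array([0.4547, 0.0793, 0.0431]), 38, np.float64(0.0955)) shoulder (array([0.4546, 0.0808, 0.0488]), 23, np.float64(0.0289))
```

>>> servo_tool --moves '[{"dp": [0, 0, 0.004], "delta_rot": [0, 0, 0], "fingers": 0}, {"dp": [0, 0, 0], "delta_rot": [0, 0, 0], "fingers": 0}, {"dp": [0, 0, 0], "delta_rot": [0, 0, 0], "fingers": 0.5}, {"dp": [0, 0, 0], "delta_rot": [0, 0, 0], "fingers": 0.5}, {"dp": [0, 0, 0], "delta_rot": [0, 0, 0], "fingers": 0.5}]'

```text
clock: 44.3
position: [0.4544, 0.0782, 0.1987]
ee_rot: [0.0, 0.495, 0.869, 0.0]
contact_force: [0.2, 1.2, -0.0]
width: 0.0432
gripper_force: 0.0
```

>>> servo_tool --moves '[{"dp": [0, 0, 0], "delta_rot": [0, 0, 0], "fingers": 0.8}, {"dp": [0, 0, -0.08], "delta_rot": [0, 0, 0], "fingers": 0.8}, {"dp": [0, 0, -0.15], "delta_rot": [0, 0, 0], "fingers": 0.8}, {"dp": [0, 0, -0.2], "delta_rot": [0, 0, 0], "fingers": 0.8}, {"dp": [0, 0, -0.2], "delta_rot": [0, 0, 0], "fingers": 0.8}]'

```text
clock: 44.8
position: [0.4538, 0.0782, 0.3256]
ee_rot: [-0.0, 0.495, 0.869, -0.0]
contact_force: [0.8, 0.2, -0.1]
width: 0.0683
gripper_force: 0.0
```

>>> servo_tool --moves '[{"dp": [0, 0, -0.2], "delta_rot": [0, 0, 0], "fingers": 0.8}, {"dp": [0, 0, -0.2], "delta_rot": [0, 0, 0], "fingers": 0.8}, {"dp": [0, 0, 0], "delta_rot": [0, 0, 0], "fingers": 0.8}, {"dp": [0, 0, 0], "delta_rot": [0, 0, 0], "fingers": 0.8}, {"dp": [0, 0, 0], "delta_rot": [0, 0, 0], "fingers": 0.8}]'

```text
clock: 45.3
position: [0.4535, 0.0782, 0.4031]
ee_rot: [-0.001, 0.495, 0.869, -0.001]
contact_force: [-0.4, -0.2, -0.3]
width: 0.0684
gripper_force: 0.0
```

```bash
python3 -c "
from h import *
plan(); hood(0,(.4544,.0809)); plan([.499,.4315,.40])"
```

```text
t 45.30 p [0.4535 0.0782 0.4031] yaw_y 30.60 F [-0.4 -0.2 -0.3] w 0.0684
tilt [-0.0026  0.    ]
t 45.35 p [0.4535 0.0782 0.4029] yaw_y 30.60 F [ 0.3  1.  -0.1] w 0.0685
tilt [-0.0033  0.    ]
hood top z 0.0951 slope [ 0.003 -0.005]
c (array([0.4542, 0.0796, 0.0425]), 45, np.float64(0.095)) shoulder (array([0.4544, 0.081 , 0.0483]), 23, np.float64(0.0289))
t 45.35 p [0.4535 0.0782 0.4029] yaw_y 30.60 F [ 0.3  1.  -0.1] w 0.0685
tilt [-0.0033  0.    ]
-> [0.499  0.4315 0.4   ] units [1.405 1.095 0.014] | x9 rows of [0.156 0.122 0.002]
```

Bowl2 is capped. Now the third cap.

>>> servo_tool --moves '[{"dp": [0.156, 0.122, 0], "delta_rot": [0, 0, 0], "fingers": 0.8}, {"dp": [0.156, 0.122, 0], "delta_rot": [0, 0, 0], "fingers": 0.8}, {"dp": [0.156, 0.122, 0], "delta_rot": [0, 0, 0], "fingers": 0.8}, {"dp": [0.156, 0.122, 0], "delta_rot": [0, 0, 0], "fingers": 0.8}, {"dp": [0.156, 0.122, 0], "delta_rot": [0, 0, 0], "fingers": 0.8}]'

```text
clock: 45.85
position: [0.4794, 0.276, 0.4027]
ee_rot: [-0.001, 0.496, 0.869, -0.001]
contact_force: [0.9, -0.6, 0.9]
width: 0.0685
gripper_force: 0.0
```

>>> servo_tool --moves '[{"dp": [0.156, 0.122, 0], "delta_rot": [0, 0, 0], "fingers": 0.8}, {"dp": [0.156, 0.122, 0], "delta_rot": [0, 0, 0], "fingers": 0.8}, {"dp": [0.156, 0.122, 0], "delta_rot": [0, 0, 0], "fingers": 0.8}, {"dp": [0.156, 0.122, 0], "delta_rot": [0, 0, 0], "fingers": 0.8}, {"dp": [0, 0, 0], "delta_rot": [0, 0, 0], "fingers": 0.8}]'

```text
clock: 46.35
position: [0.5001, 0.4362, 0.4006]
ee_rot: [-0.002, 0.494, 0.87, -0.001]
contact_force: [0.2, -0.4, -0.2]
width: 0.068
gripper_force: 0.0
```

>>> servo_tool --moves '[{"dp": [0, 0, 0], "delta_rot": [0, 0, 0], "fingers": 0.8}, {"dp": [0, 0, 0], "delta_rot": [0, 0, 0], "fingers": 0.8}, {"dp": [0, 0, 0], "delta_rot": [0, 0, 0], "fingers": 0.8}]'

```text
clock: 46.65
position: [0.5002, 0.4305, 0.4045]
ee_rot: [-0.0, 0.496, 0.868, -0.0]
contact_force: [-0.8, -0.1, 0.6]
width: 0.0684
gripper_force: 0.0
```

```bash
python3 - <<'E'
from h import *
plan(); grab("wrist"); c=bar((.499,.4335)); plan([*(c-[.0002,.0020]),.40],[*(c-[.0002,.0020]),.309])
E
```

```text
t 46.65 p [0.5002 0.4305 0.4045] yaw_y 30.53 F [-0.8 -0.1  0.6] w 0.0684
tilt [-0.0003 -0.0006]
bar [0.4986 0.4358] width 0.0089 len 0.0834 z 0.2589 slope deg -0.29
hood (array([0.4979, 0.4363, 0.0426]), 45, np.float64(0.2069))
t 46.70 p [0.5003 0.4305 0.4048] yaw_y 30.52 F [ 0.6 -0.7 -0.2] w 0.0686
tilt [ 0.0001 -0.0001]
-> [0.4984 0.4338 0.4   ] units [0.019 0.001 0.024] | x1 rows of [0.019 0.001 0.024]
-> [0.4984 0.4338 0.309 ] units [ 0.    -0.     0.455] | x3 rows of [ 0.    -0.     0.152]
```

>>> servo_tool --moves '[{"dp": [0.019, 0, 0.1], "delta_rot": [0, 0, 0], "fingers": 0.8}, {"dp": [0, 0, 0.15], "delta_rot": [0, 0, 0], "fingers": 0.8}, {"dp": [0, 0, 0.15], "delta_rot": [0, 0, 0], "fingers": 0.8}, {"dp": [0, 0, 0.077], "delta_rot": [0, 0, 0], "fingers": 0.8}, {"dp": [0, 0, 0], "delta_rot": [0, 0, 0], "fingers": 0.8}]'

```text
clock: 47.2
position: [0.4975, 0.4333, 0.3067]
ee_rot: [-0.001, 0.496, 0.868, -0.002]
contact_force: [0.0, -0.4, 0.1]
width: 0.0684
gripper_force: 0.0
```

>>> servo_tool --moves '[{"dp": [0, 0, 0], "delta_rot": [0, 0, 0], "fingers": 0}, {"dp": [0, 0, 0], "delta_rot": [0, 0, 0], "fingers": 0}, {"dp": [0, 0, 0], "delta_rot": [0, 0, 0], "fingers": 0}, {"dp": [0, 0, 0], "delta_rot": [0, 0, 0], "fingers": 0}, {"dp": [0, 0, 0], "delta_rot": [0, 0, 0], "fingers": 0}]' --force 60

```text
clock: 47.7
position: [0.4986, 0.4351, 0.3104]
ee_rot: [0.0, 0.495, 0.869, 0.001]
contact_force: [-0.8, -1.5, 5.0]
width: 0.0086
gripper_force: 59.8
```

>>> servo_tool --moves '[{"dp": [0, 0, 0], "delta_rot": [0, 0, 0], "fingers": 0}, {"dp": [0, 0, -0.04], "delta_rot": [0, 0, 0], "fingers": 0}, {"dp": [0, 0, -0.04], "delta_rot": [0, 0, 0], "fingers": 0}, {"dp": [0, 0, -0.035], "delta_rot": [0, 0, 0], "fingers": 0}, {"dp": [0, 0, 0], "delta_rot": [0, 0, 0], "fingers": 0}]'

```text
clock: 48.2
position: [0.4987, 0.4353, 0.3333]
ee_rot: [0.0, 0.495, 0.869, 0.001]
contact_force: [-1.2, 1.1, -1.8]
width: 0.0089
gripper_force: 58.9
```

>>> servo_tool --moves '[{"dp": [0, -0.08, 0], "delta_rot": [0, 0, 0], "fingers": 0}, {"dp": [0, -0.11, 0], "delta_rot": [0, 0, 0], "fingers": 0}, {"dp": [0, -0.11, 0], "delta_rot": [0, 0, 0], "fingers": 0}, {"dp": [0, -0.11, 0], "delta_rot": [0, 0, 0], "fingers": 0}, {"dp": [0, -0.11, 0], "delta_rot": [0, 0, 0], "fingers": 0}]'

```text
clock: 48.7
position: [0.4079, 0.3815, 0.3318]
ee_rot: [-0.0, 0.495, 0.869, -0.0]
contact_force: [0.4, 0.0, -1.3]
width: 0.0085
gripper_force: 59.0
```

```bash
python3 -c "
from h import *
p,_=pose(); plan([p[0],p[1],.39],[.5117,-.1667,.39])"
```

```text
t 48.70 p [0.4079 0.3815 0.3318] yaw_y 30.60 F [ 0.4  0.  -1.3] w 0.0085
tilt [-0.0006 -0.0003]
-> [0.4079 0.3815 0.39  ] units [ 0.    -0.    -0.291] | x2 rows of [ 0.    -0.    -0.146]
-> [ 0.5117 -0.1667  0.39  ] units [-2.623e+00 -9.480e-01  1.000e-03] | x14 rows of [-0.187 -0.068  0.   ]
```

>>> servo_tool --moves '[{"dp": [0, 0, -0.15], "delta_rot": [0, 0, 0], "fingers": 0}, {"dp": [0, 0, -0.15], "delta_rot": [0, 0, 0], "fingers": 0}, {"dp": [-0.175, -0.063, 0], "delta_rot": [0, 0, 0], "fingers": 0}, {"dp": [-0.175, -0.063, 0], "delta_rot": [0, 0, 0], "fingers": 0}, {"dp": [-0.175, -0.063, 0], "delta_rot": [0, 0, 0], "fingers": 0}]'

```text
clock: 49.2
position: [0.4296, 0.2714, 0.3922]
ee_rot: [0.0, 0.495, 0.869, 0.0]
contact_force: [0.3, 0.5, -3.1]
width: 0.0085
gripper_force: 59.0
```

>>> servo_tool --moves '[{"dp": [-0.175, -0.063, 0], "delta_rot": [0, 0, 0], "fingers": 0}, {"dp": [-0.175, -0.063, 0], "delta_rot": [0, 0, 0], "fingers": 0}, {"dp": [-0.175, -0.063, 0], "delta_rot": [0, 0, 0], "fingers": 0}, {"dp": [-0.175, -0.063, 0], "delta_rot": [0, 0, 0], "fingers": 0}, {"dp": [-0.175, -0.063, 0], "delta_rot": [0, 0, 0], "fingers": 0}]'

```text
clock: 49.7
position: [0.4644, 0.0883, 0.392]
ee_rot: [0.0, 0.495, 0.869, 0.0]
contact_force: [0.4, 0.5, -2.8]
width: 0.0087
gripper_force: 59.0
```

>>> servo_tool --moves '[{"dp": [-0.175, -0.063, 0], "delta_rot": [0, 0, 0], "fingers": 0}, {"dp": [-0.175, -0.063, 0], "delta_rot": [0, 0, 0], "fingers": 0}, {"dp": [-0.175, -0.063, 0], "delta_rot": [0, 0, 0], "fingers": 0}, {"dp": [-0.175, -0.063, 0], "delta_rot": [0, 0, 0], "fingers": 0}, {"dp": [-0.175, -0.063, 0], "delta_rot": [0, 0, 0], "fingers": 0}]'

```text
clock: 50.2
position: [0.4993, -0.0945, 0.392]
ee_rot: [-0.0, 0.496, 0.869, 0.0]
contact_force: [-0.7, -0.4, -2.3]
width: 0.0085
gripper_force: 59.0
```

>>> servo_tool --moves '[{"dp": [-0.175, -0.063, 0], "delta_rot": [0, 0, 0], "fingers": 0}, {"dp": [-0.175, -0.063, 0], "delta_rot": [0, 0, 0], "fingers": 0}, {"dp": [0, 0, 0.1], "delta_rot": [0, 0, 0], "fingers": 0}, {"dp": [0, 0, 0.1], "delta_rot": [0, 0, 0], "fingers": 0}, {"dp": [0, 0, 0.1], "delta_rot": [0, 0, 0], "fingers": 0}]'

```text
clock: 50.7
position: [0.5132, -0.1666, 0.3311]
ee_rot: [-0.0, 0.496, 0.868, 0.0]
contact_force: [-0.4, 0.4, -3.0]
width: 0.0084
gripper_force: 59.0
```

>>> servo_tool --moves '[{"dp": [0, 0, 0], "delta_rot": [0, 0, 0], "fingers": 0}, {"dp": [0, 0, 0], "delta_rot": [0, 0, 0], "fingers": 0}, {"dp": [0, 0, 0], "delta_rot": [0, 0, 0], "fingers": 0}, {"dp": [0, 0, 0], "delta_rot": [0, 0, 0], "fingers": 0}]'

```text
clock: 51.1
position: [0.5139, -0.1662, 0.3334]
ee_rot: [0.001, 0.495, 0.869, 0.0]
contact_force: [-0.1, -0.8, -2.0]
width: 0.0086
gripper_force: 59.0
```

```bash
python3 - <<'E'
from h import *
lookcap((.4557,-.0702))
E
```

```text
t 51.10 p [ 0.5139 -0.1662  0.3334] yaw_y 30.61 F [-0.1 -0.8 -2. ] w 0.0086
tilt [ 0.0024 -0.001 ]
rim (array([ 0.4556, -0.07  ,  0.0367]), 48, np.float64(0.0578)) sh (array([ 0.4555, -0.0701,  0.0487]), 48, np.float64(0.0297)) caps (array([ 0.4555, -0.0694,  0.0275]), 48, np.float64(0.0825))
hood 7996 z 0.22984329338441262
hood slope [ 0.    -0.014]
hood c (array([ 0.5144, -0.1649,  0.043 ]), 38, np.float64(0.2297)) rel [0.00062973 0.00123779]
t 51.15 p [ 0.5138 -0.1661  0.3333] yaw_y 30.61 F [-0.4  1.  -3.3] w 0.0089
tilt [ 0.0021 -0.0009]
-> [ 0.4553 -0.072   0.3333] units [ 0.554 -0.012 -0.001] | x3 rows of [ 0.185 -0.004 -0.   ]
```

>>> servo_tool --moves '[{"dp": [0.14, -0.006, 0], "delta_rot": [0, 0, 0], "fingers": 0}, {"dp": [0.14, -0.005, 0], "delta_rot": [0, 0, 0], "fingers": 0}, {"dp": [0.14, 0, 0], "delta_rot": [0, 0, 0], "fingers": 0}, {"dp": [0.138, 0, 0], "delta_rot": [0, 0, 0], "fingers": 0}, {"dp": [0, 0, 0.1], "delta_rot": [0, 0, 0], "fingers": 0}]'

```text
clock: 51.65
position: [0.4541, -0.0689, 0.315]
ee_rot: [0.003, 0.494, 0.869, 0.001]
contact_force: [0.8, -0.1, -2.4]
width: 0.0086
gripper_force: 59.1
```

>>> servo_tool --moves '[{"dp": [0, 0, 0.1], "delta_rot": [0, 0, 0], "fingers": 0}, {"dp": [0, 0, 0.1], "delta_rot": [0, 0, 0], "fingers": 0}, {"dp": [0, 0, 0.1], "delta_rot": [0, 0, 0], "fingers": 0}, {"dp": [0, 0, 0.06], "delta_rot": [0, 0, 0], "fingers": 0}, {"dp": [0, 0, 0], "delta_rot": [0, 0, 0], "fingers": 0}]'

```text
clock: 52.15
position: [0.4539, -0.0708, 0.2391]
ee_rot: [-0.001, 0.495, 0.869, -0.0]
contact_force: [-0.7, 0.3, -2.6]
width: 0.0087
gripper_force: 59.0
```

>>> servo_tool --moves '[{"dp": [0, 0, 0.05], "delta_rot": [0, 0, 0], "fingers": 0}, {"dp": [0, 0, 0.05], "delta_rot": [0, 0, 0], "fingers": 0}, {"dp": [0, 0, 0.05], "delta_rot": [0, 0, 0], "fingers": 0}, {"dp": [0, 0, 0.03], "delta_rot": [0, 0, 0], "fingers": 0}, {"dp": [0, 0, 0], "delta_rot": [0, 0, 0], "fingers": 0}]'

```text
clock: 52.65
position: [0.454, -0.071, 0.2031]
ee_rot: [-0.001, 0.496, 0.869, -0.0]
contact_force: [0.4, 0.4, -2.2]
width: 0.0085
gripper_force: 59.0
```

>>> servo_tool --moves '[{"dp": [0, 0, 0.02], "delta_rot": [0, 0, 0], "fingers": 0}, {"dp": [0, 0, 0.005], "delta_rot": [0, 0, 0], "fingers": 0}, {"dp": [0, 0, 0], "delta_rot": [0, 0, 0], "fingers": 0}]'

```text
clock: 52.95
position: [0.4547, -0.0712, 0.1991]
ee_rot: [0.0, 0.495, 0.869, 0.0]
contact_force: [0.1, -0.6, -2.9]
width: 0.0087
gripper_force: 59.0
```

```bash
python3 -c "
from h import *
plan(); hood(0,(.4556,-.0701))"
```

```text
t 52.95 p [ 0.4547 -0.0712  0.1991] yaw_y 30.60 F [ 0.1 -0.6 -2.9] w 0.0087
tilt [0.0002 0.    ]
t 53.00 p [ 0.4548 -0.0712  0.1992] yaw_y 30.60 F [-0.2  0.6 -2.1] w 0.0085
tilt [ 0.0003 -0.0001]
hood top z 0.0956 slope [ 0.003 -0.02 ]
c (array([ 0.455 , -0.0697,  0.043 ]), 38, np.float64(0.0954)) shoulder (array([ 0.4557, -0.0699,  0.0486]), 22, np.float64(0.0289))
```

>>> servo_tool --moves '[{"dp": [0, 0, 0.003], "delta_rot": [0, 0, 0], "fingers": 0}, {"dp": [0, 0, 0], "delta_rot": [0, 0, 0], "fingers": 0}, {"dp": [0, 0, 0], "delta_rot": [0, 0, 0], "fingers": 0.5}, {"dp": [0, 0, 0], "delta_rot": [0, 0, 0], "fingers": 0.5}, {"dp": [0, 0, 0], "delta_rot": [0, 0, 0], "fingers": 0.5}]'

```text
clock: 53.5
position: [0.4549, -0.0712, 0.1988]
ee_rot: [0.0, 0.495, 0.869, 0.0]
contact_force: [0.0, -0.0, -0.1]
width: 0.0427
gripper_force: 0.0
```

>>> servo_tool --moves '[{"dp": [0, 0, 0], "delta_rot": [0, 0, 0], "fingers": 0.8}, {"dp": [0, 0, -0.08], "delta_rot": [0, 0, 0], "fingers": 0.8}, {"dp": [0, 0, -0.15], "delta_rot": [0, 0, 0], "fingers": 0.8}, {"dp": [0, 0, -0.2], "delta_rot": [0, 0, 0], "fingers": 0.8}, {"dp": [0, 0, -0.2], "delta_rot": [0, 0, 0], "fingers": 0.8}]'

```text
clock: 54.0
position: [0.4543, -0.071, 0.3256]
ee_rot: [-0.0, 0.495, 0.869, -0.0]
contact_force: [0.6, 0.2, 0.3]
width: 0.068
gripper_force: 0.0
```

>>> servo_tool --moves '[{"dp": [-0.1, -0.1, -0.2], "delta_rot": [0, 0, 0], "fingers": 0.8}, {"dp": [-0.1, -0.1, -0.2], "delta_rot": [0, 0, 0], "fingers": 0.8}, {"dp": [0, 0, 0], "delta_rot": [0, 0, 0], "fingers": 0.8}, {"dp": [0, 0, 0], "delta_rot": [0, 0, 0], "fingers": 0.8}, {"dp": [0, 0, 0], "delta_rot": [0, 0, 0], "fingers": 0.8}]'

```text
clock: 54.5
position: [0.4401, -0.1253, 0.4031]
ee_rot: [-0.001, 0.495, 0.869, 0.0]
contact_force: [0.2, -0.1, -0.5]
width: 0.0682
gripper_force: 0.0
```

```bash
python3 - <<'E'
from h import *
plan(); hood(0,(.4556,-.0701)); grab("top","top9.png")
cv2.imwrite("pics/top9c.png",cv2.resize(load("top")["im"][120:280,60:420,::-1],(800,356),interpolation=2))
E
```

```text
t 54.50 p [ 0.4401 -0.1253  0.4031] yaw_y 30.61 F [ 0.2 -0.1 -0.5] w 0.0682
tilt [-0.0022  0.0017]
t 54.55 p [ 0.4401 -0.1252  0.4029] yaw_y 30.63 F [-0.3  0.4 -0.2] w 0.0684
tilt [-0.0029  0.0019]
hood top z 0.0951 slope [ 0.001 -0.002]
c (array([ 0.4542, -0.0703,  0.0425]), 43, np.float64(0.095)) shoulder (array([ 0.456 , -0.0701,  0.0489]), 20, np.float64(0.0291))
```

View pics/top9c.png

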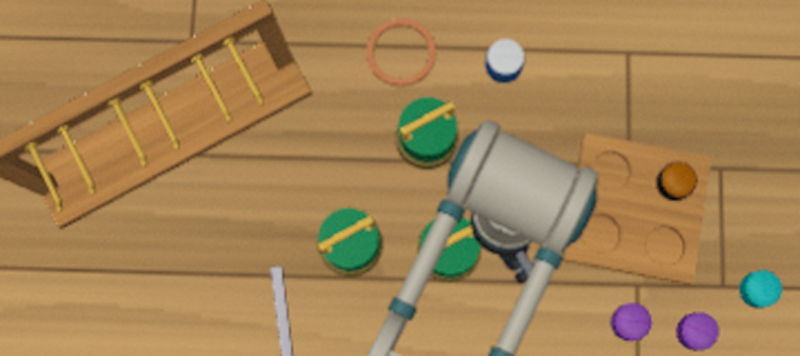

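Top crop: all three bowls are capped, at (428,132), (350,240) and (450,247). The amber capsule is in its pocket at (678,181), the bystanders are in place, and the arm is touching nothing.

```bash
python3 -c "
from rig import manip
print(manip.sign_off())"
```

```text
the job is handed in; nothing more can be done
None
```

The job is handed in (sign-off returned no verdict): by my measurements all three bowls have a new capsule fully home and a level cap on the shoulder, the old capsule is dome up in a tray pocket, and the ring, bar and tin look untouched.

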